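# Fit the work lamp into its bayonet mount on the pickup bed and close up the kit tray

## Robot

A 6-joint arm with a two-finger parallel gripper is mounted at the origin on the work surface. World frame = base frame: x ahead of the robot, y to its left, z up, the work surface at z = 0. Lengths are in mm, angles in rad, forces in N, time in s.
With the tool pointing down it reaches from about 250 to 725 mm from the base axis. Payload 9.7 kg.
Tool frame: the origin (TCP) lies on the centre line of the jaws, within the pads' length; the fingertips stand 22 mm ahead of it and the grasp point (between the pads) lies 3 mm ahead of it; z points along the fingers, x is the direction in which the jaws open and shut, and the axes are right-handed (so a half turn about z gives the same grasp; the last joint's range is limited). The gripper opens to 85 mm and grips with 20 to 120 N. Pads are 22 mm wide; open, the fingers measure 114 mm over their backs; the gripper's body (76 mm by 85 mm) begins 54 mm behind the grasp point. The pads swing forward as they close: fully open they stand 13 mm farther back than shut.
Start: joints at [1.221, 0.087, 0.176, 1.66, 0, 1.571], TCP at [188.488, 516.691, 253.284] pointing down, gripper open.
Joint ranges: [-3.13, 3.13], [-0.85, 1.81], [-1.15, 1.24], [-2.2, 2.28], [-1.44, 1.52], [-3.14, 3.14]. Speed limits (rad/s): [2.22, 2.22, 2.57, 3.14, 3.14, 3.14].

## Interface

Orientations are given as a rotation vector (axis times angle).
In Python, from workcell import get_state, vision, job_done gives the robot as it stands. The module is installed in compiled form; this text tells all that it offers.
- The arm moves only by the tool step_arm, never from a script. Its argument "rows" is a list of rows, each an object of numbers: "grip": the closure, from 0 (fully open) to 1 (shut); "dx", "dy", "dz": the shift along the tool's x, y, z in m; "roll": the turn about the tool's z in rad. In form: [{"grip": .., "dx": .., "dy": .., "dz": .., "roll": ..}, ...]. A call has 1 to 20 rows; each row shifts and turns the commanded pose from where the row before left it, along the tool's axes as they then stand; what a row does not reach is not made up. A row lasts 1/8 s, in which the tool goes at most 62.5 mm and 10.7 degrees, less where a joint would pass 70% of its speed; a pose out of reach is approached as far as the arm can. A call with a gripper value outside its range is refused whole. The fingers move at their own pace and stop on an object; "grip_force" is the grip in N (left out, the last holds). Time passes only in rows, so rows that do not move let the fingers close. It gives the time, the measured TCP pose, the force and the opening at its end, in the units of the state.
- get_state(): the state, without advancing time (a new reading comes with each control period).
- vision.read_camera(name): name is "scene" or "top" or "wrist"; returns the picture (480x640x3 uint8, red, green, blue); there is no depth.
- vision.camera_params(name): a dict with "fovy" (degrees; the focal length in pixels is half the picture's height over the tangent of half this angle, whatever the lens; pixels are square), "cx", "cy" (the principal point, pixels), "cam_to_world" (4x4, takes a point from camera to world coordinates); the wrist camera has in their place "mount" (4x4, takes a point from camera to tool coordinates, whose origin is the TCP and whose axes are the tool frame's). Camera axes: x right, y up, looking along -z (the intrinsics and any distortion apply to the point x, -y, -z); pixel columns grow to the right and rows downward; lengths in mm; the calibration is good to about 2 mm. The wrist camera is an equidistant fisheye: a pixel r from the principal point sees the ray r / f radians off the axis. A picture is of the moment at which its call begins: read the wrist's pose just before it. camera_params takes no time and is no camera call.
- job_done(): hands the job in, once; it reports no verdict.
Trained networks look in the newest picture that a camera, given by its name, has taken for a name from the list of things; names that differ only in an ending like _2 or _b are one class to them, and where a whole thing is asked for, a point or a joint stands for the part that bears it (a point fixed in the world has none). Each returns a list of dicts, best first, with "score" (0 to 1); they miss things now and then, are a little off and sometimes report something else, mostly with a low value. They report only what shows in the picture. A call takes as long as a camera call. They do not tell look-alikes from the thing itself.
- vision.masks_of(camera, query): "region" (480x640 bool, what is visible of it) and "location" ([row, column] in pixels, amid what is visible of it).
The state is a dict: "time_s": time; "joints": joint angles; "qvel": joint speeds; "joint_efforts": joint torques, N m; "tool_pos": TCP position; "orientation": TCP orientation; "ft_force": force on the tool from outside, world axes, zero at the start; "torque": the same for the moment, N m; "finger_gap": finger opening in mm.
Only numpy, scipy, OpenCV 4.12 (cv2) and the standard library are available. Lean on these libraries where they do the work, as an engineer would, in place of code of your own. Each camera call takes 0.05 s, during which the arm holds its last target.

## Task

Take the work lamp out of the kit tray by its blue handle, raise it straight up into the bayonet mount under the round white hood with the handle under the yellow mark, twist it until the handle is under the green mark and the lugs drop into their pockets, and let go so that it hangs locked and level. Then push the tray's green sliding stop along until the two battery packs stand snug and upright against the end wall. Keep the lamp roughly upright and leave the paint tin, the timber offcut and the box of screws where they are.

Things in the scene. Friction and masses are not known exactly. Their poses are not given: they have to be found in the camera images.
- lamp_grip (a point): Where to hold the lamp: middle of its blue handle bar, 108 mm out from the lamp's axis, 48 mm above its underside. The bar is level, 20 mm wide (y), 24 mm high, ends 130 mm from the axis, and overhangs the tray's front rim, roughly towards the robot. Axes are the lamp's: z up, x from here in to the lamp's axis.
- lamp_neck (a point): Point on the lamp's axis 80 mm above its underside, level with the undersides of its lugs; lamp_grip is at x -108, z -32 mm from here. Lamp: 320 g, standing upright in the tray; head 84 mm wide, 62 mm high; white neck 56 mm wide, top 9 mm above this point; 3 brass lugs 12 mm wide, 8 mm high, out to 39 mm from the axis, at 180 (over the handle), 60 and 300 degrees from x.
- mount_seat (a point): Where lamp_neck ends when locked: on the axis of the fixed mount, 205 mm above the bed. Its x points to the rear post (36 mm square, 148 mm behind the axis). Locked, the lamp's x is along this x: the handle points to -x, under the green mark. There the lugs rest in 4 mm deep pockets with about 4 degrees of play. Mount ring 96 mm wide; its underside is 5 mm below this point.
- mount_entry (a point): Height for lamp_neck while twisting: on the mount's axis, 7 mm above mount_seat (3 mm lower the lugs hit the humps, 4 mm higher the neck meets the roof). Enter from below (bore 62 mm, about 2.5 mm play beside the lugs) with the lamp turned 45 degrees clockwise seen from above from its locked direction (handle under the yellow mark), then twist 45 degrees counter-clockwise and lower.
- mount_hood (a point): Centre of the underside of the mount's flat round white hood, 190 mm wide, 10 mm thick, 20 mm above mount_seat, with an arm to the rear post 8 mm higher. It hangs over most of the handle: a gripper held straight down on the handle hits it, one whose body leans 25 to 40 degrees outwards, away from the mount's axis, clears it. Axes as mount_seat.
- tray: Fixed grey kit tray, 116 (x) by 360 mm (y), origin at the centre of its underside on the bed; front (where the handle overhangs) is -x. Floor 6 mm thick, long rims 30 mm high, end wall 85 mm high at +y with inner face at y = +170 mm, open at the -y end. In it along y from the wall: pack a, pack b, lamp, sliding stop.
- stop (a joint): Travel of the sliding stop in m along the tray's +y; its pushing face is at tray y = -0.115 + this value. About 0.213 when both packs are snug between it and the wall. It slides with about 2 N of friction (the packs add about 4 N) and stays where left.
- stop_face (a point): Centre of the stop's face towards the packs, 52 mm above the bed; axes as the tray. The stop is a green plate 100 mm wide (x), 10 mm thick, top 85 mm above the bed. Push on its back, 10 mm away at -y, more than 50 mm above the bed (below that a foot and gussets reach to 27 mm behind this face).
- pack_a_mid (a point): Centre of a battery pack standing loose and upright in the tray next to the end wall: a black box 92 mm (x) by 36 mm (y) by 95 mm high, 350 g; axes as the tray's.
- pack_b_mid (a point): Centre of the second, equal battery pack, between pack a and the lamp.
- tin_mid (a point): Centre of a bystander: upright paint tin with blue band, 72 mm wide, 108 mm high, standing between the mount and the tray on the robot's side.
- offcut_mid (a point): Centre of a bystander: timber offcut 150 x 89 x 38 mm (x, y, z of its axes) lying under the mount.
- screwbox_mid (a point): Centre of a bystander: cardboard box of screws 85 x 60 x 45 mm on the far side of the work.
There are look-alikes about, which are no part of the job. What is shaped like the part that bears pack_a_mid but turquoise is not meant. Leave any purple look-alike of the part that bears lamp_grip alone.

How it is judged (in metres and radians):
On the way, in this order (a step that is already met when the one before it is completed fails the run):
1. the lamp hangs locked in the mount and has been let go (horizontal distance between lamp_neck and mount_seat below 0.006 m and z of lamp_neck in the frame of mount_seat between -0.003 and 0.0025 m and angle between the x axis of lamp_neck and the x axis of mount_seat, either way round below 0.14 rad and angle between lamp_neck's own z axis and vertical below 0.1 rad and contact force between the fingers and lamp below 0.3 N), for 0.3 s.
2. the stop holds both packs snug against the end wall (value of joint stop above 0.2095 m and y of pack_a_mid in the frame of tray above 0.147 m and angle between each of pack_a_mid, pack_b_mid's own z axis and vertical below 0.1 rad and z of each of pack_a_mid, pack_b_mid in the frame of tray below 0.062 m and y of pack_b_mid in the frame of tray above 0.111 m), for 0.2 s.
At the end, for the whole second after the job is handed in: Lamp locked: neck within 6 mm of the mount axis, lugs at pocket height (-3 to +2.5 mm), handle within 8 deg of the green mark, tilt under 6 deg, released, at rest. Stop travel over 0.2095 m (under 3.5 mm slack); both packs within 5 mm of their places at the wall and within 6 deg of upright (all of step 1 and all of step 2 and linear speed of lamp below 0.02 m/s and angular speed of lamp below 0.2 rad/s); the robot touches nothing.
It fails at once if the paint tin is pushed more than 20 mm or tipped (distance of tin_mid from where it was at the start of the episode above 0.02 m or angle between tin_mid's own z axis and vertical above 0.25 rad).
It fails at once if the timber offcut is pushed more than 20 mm or tipped (distance of offcut_mid from where it was at the start of the episode above 0.02 m or angle between offcut_mid's own z axis and vertical above 0.25 rad).
It fails at once if the box of screws is pushed more than 20 mm or tipped (distance of screwbox_mid from where it was at the start of the episode above 0.02 m or angle between screwbox_mid's own z axis and vertical above 0.25 rad).
It fails at once if the lamp is tipped over or dropped on its side (angle between lamp_neck's own z axis and vertical above 0.6 rad).
It fails at once if a battery pack is toppled (angle between any of pack_a_mid, pack_b_mid's own z axis and vertical above 0.5 rad).
It also fails if it takes over 72 s, if anything falls off the work surface, if the arm or the gripper's body presses on something with over 40 N, if the wrist force passes 120 N, or if a joint passes its speed limit or range.

## Working session

There is one attempt and no reset: what is moved stays moved. The work goes in short steps, Python scripts to look and compute and a tool call to move; the robot and the scene stay as the last step left them, time stands still between calls to the robot, and variables do not carry over. Pictures are saved under pics/ and viewed, and the job is handed in when it is done.

Besides the shell and the picture viewer there is one more tool, called after "Call:" by a JSON object that holds its "op" and its "data". step_arm: Moves the arm, as the interface text tells. Its arguments: {"type":"object","properties":{"rows":{"type":"array","items":{"type":"object","properties":{"grip":{"type":"number"},"dx":{"type":"number"},"dy":{"type":"number"},"dz":{"type":"number"},"roll":{"type":"number"}}}},"grip_force":{"type":"number"}},"required":["rows"]}

```bash
mkdir -p pics; ls; python3 - <<'E'
from workcell import get_state, vision
import cv2, numpy as np
print(get_state())
for n in ["scene","top","wrist"]:
    im=vision.read_camera(n); cv2.imwrite(f"pics/{n}0.png",im[:,:,::-1])
    p=vision.camera_params(n); print(n,{k:np.round(v,4).tolist() for k,v in p.items() if not isinstance(v,str)})
E
```

```text
pics
{'time_s': 0.0, 'joints': array([ 1.22101740e+00,  8.74477650e-02,  1.75078376e-01,  1.65981465e+00,
       -2.38555295e-05,  1.57081363e+00]), 'qvel': array([ 0.00028388,  0.00099065,  0.00041224, -0.00033067,  0.00131154,
       -0.0011985 ]), 'joint_efforts': array([-1.43947542e-03, -5.20391572e+01,  4.64800751e+01,  1.67046511e-02,
        8.17470618e-05,  1.26909887e-05]), 'tool_pos': array([188.40825175, 516.48284299, 252.56121786]), 'orientation': array([ 2.57343164e+00,  1.80053605e+00, -1.76409676e-03]), 'ft_force': array([-0.66660133, -1.45771696,  0.59532587]), 'torque': array([ 0.02386147, -0.01280477, -0.0133529 ]), 'finger_gap': 85.37605325508285}
scene {'fovy': 42.3936, 'cx': 323.3443, 'cy': 239.1464, 'cam_to_world': [[-0.2874, -0.7936, 0.5364, 1230.0418], [0.9578, -0.2447, 0.1511, 214.8312], [0.0114, 0.5571, 0.8304, 1172.3508], [0.0, 0.0, 0.0, 1.0]]}
top {'fovy': 51.5465, 'cx': 318.6192, 'cy': 239.6507, 'cam_to_world': [[-0.0069, 0.9806, -0.1957, 369.6486], [-1.0, -0.0072, -0.0008, 41.5655], [-0.0022, 0.1957, 0.9807, 1356.2418], [0.0, 0.0, 0.0, 1.0]]}
wrist {'fovy': 65.7065, 'cx': 319.5724, 'cy': 232.3111, 'mount': [[1.0, 0.0007, -0.0012, 0.7399], [0.0003, -0.961, -0.2764, -70.5034], [-0.0013, 0.2764, -0.961, -120.1127], [0.0, 0.0, 0.0, 1.0]]}
```

View pics/scene0.png

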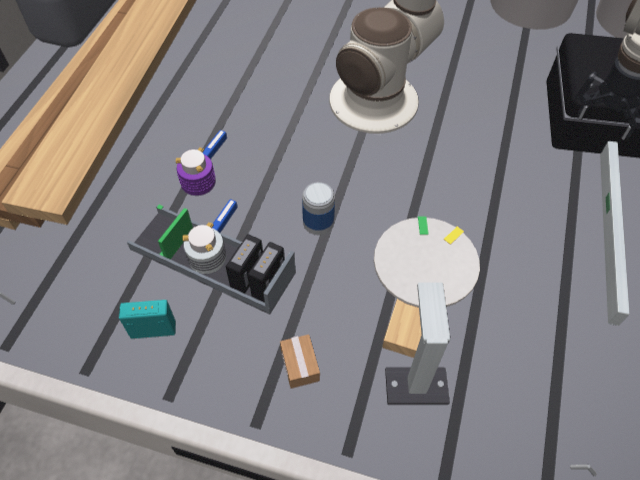

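View pics/top0.png

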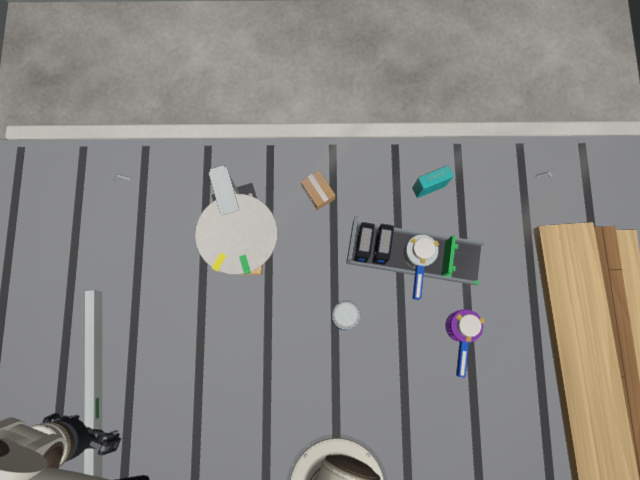

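View pics/wrist0.png

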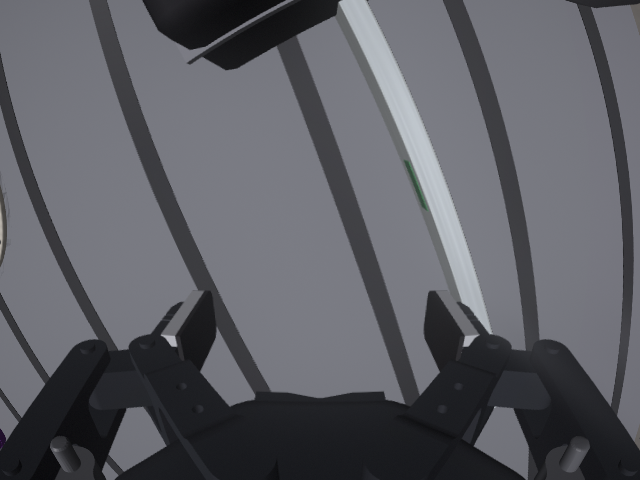

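```bash
cat > h.py <<'E'
from workcell import get_state, vision
import cv2, numpy as np
from scipy.spatial.transform import Rotation as R
def params(n):
    p=vision.camera_params(n); f=240/np.tan(np.radians(p['fovy'])/2); return p,f
def ray(n,px,st=None):
    """px=(col,row) -> origin, dir world"""
    p,f=params(n); u=(px[0]-p['cx']); v=(px[1]-p['cy'])
    if n=='wrist':
        r=np.hypot(u,v); th=r/f; s=np.sin(th)/max(r,1e-9); d=np.array([u*s,-v*s,-np.cos(th)])
        T=np.eye(4); st=st or get_state(); T[:3,:3]=R.from_rotvec(st['orientation']).as_matrix(); T[:3,3]=st['tool_pos']
        M=T@np.array(p['mount'])
    else:
        d=np.array([u/f,-v/f,-1.]); M=np.array(p['cam_to_world'])
    d=M[:3,:3]@d; return M[:3,3],d/np.linalg.norm(d)
def at_z(n,px,z,st=None):
    o,d=ray(n,px,st); return o+d*(z-o[2])/d[2]
def proj(n,P,st=None):
    p,f=params(n)
    if n=='wrist':
        T=np.eye(4); st=st or get_state(); T[:3,:3]=R.from_rotvec(st['orientation']).as_matrix(); T[:3,3]=st['tool_pos']
        M=T@np.array(p['mount'])
    else: M=np.array(p['cam_to_world'])
    q=np.linalg.inv(M)@np.append(P,1.)
    x,y,z=q[0],-q[1],-q[2]
    if n=='wrist':
        rr=np.hypot(x,y); th=np.arctan2(rr,z); return np.array([p['cx']+f*th*x/rr,p['cy']+f*th*y/rr])
    return np.array([p['cx']+f*x/z,p['cy']+f*y/z])
def tri(obs):
    A=np.zeros((3,3));b=np.zeros(3);L=[]
    for n,px in obs:
        o,d=ray(n,px);P=np.eye(3)-np.outer(d,d);A+=P;b+=P@o;L.append((o,d))
    X=np.linalg.solve(A,b); return X,[round(float(np.linalg.norm((np.eye(3)-np.outer(d,d))@(X-o))),1) for o,d in L]
E
python3 - <<'E'
from h import *
ims={n:vision.read_camera(n) for n in("scene","top")}
for q in ["lamp_grip","tin_mid","offcut_mid","screwbox_mid","pack_a_mid","stop","tray"]:
    for n in ims:
        for m in vision.masks_of(n,q): print(q,n,round(m['score'],2),np.round(m['location'][::-1],1),m['region'].sum())
# zooms
def zoom(n,c,r0,w,h,k,name):
    cv2.imwrite(f"pics/{name}.png",cv2.resize(ims[n][r0:r0+h,c:c+w,::-1],None,fx=k,fy=k,interpolation=cv2.INTER_CUBIC))
zoom("top",340,200,160,110,5,"zt1"); zoom("top",180,150,130,130,4.6,"zt2"); zoom("scene",120,190,190,120,4.2,"zs1"); zoom("scene",360,200,140,130,4.6,"zs2")
E
```

```text
lamp_grip scene 0.95 [198.  170.1] 1673
lamp_grip scene 0.7 [212.5 243. ] 2086
lamp_grip scene 0.3 [428.2 284.3] 11692
lamp_grip top 0.78 [418.5 254.4] 1230
lamp_grip top 0.67 [464.7 329.6] 1385
tin_mid scene 0.91 [321.1 208.5] 1492
tin_mid scene 0.49 [297.5 360.5] 1495
tin_mid top 0.85 [344.  314.3] 710
offcut_mid scene 0.71 [404.3 333. ] 1572
offcut_mid top 0.55 [257.5 273.3] 98
screwbox_mid scene 0.9 [297.6 360.7] 1463
screwbox_mid scene 0.55 [173.1 234.8] 913
screwbox_mid top 0.89 [318.2 188.4] 760
screwbox_mid top 0.39 [257.  273.4] 73
pack_a_mid scene 0.88 [265.5 267.7] 1161
pack_a_mid scene 0.6 [149.9 318.8] 1800
pack_a_mid top 0.73 [362.1 242.8] 592
pack_a_mid top 0.66 [432.9 179.1] 704
stop scene 0.59 [171.9 235. ] 842
stop scene 0.52 [297.8 361.7] 1504
stop scene 0.23 [425.1 281.3] 11581
stop top 0.83 [452. 256.] 421
tray scene 0.6 [187.7 255.7] 4894
tray top 0.73 [439.4 255.1] 3449
tray top 0.31 [235.9 228.7] 5972
tray top 0.21 [451.3 255.1] 433
```

View pics/zt1.png

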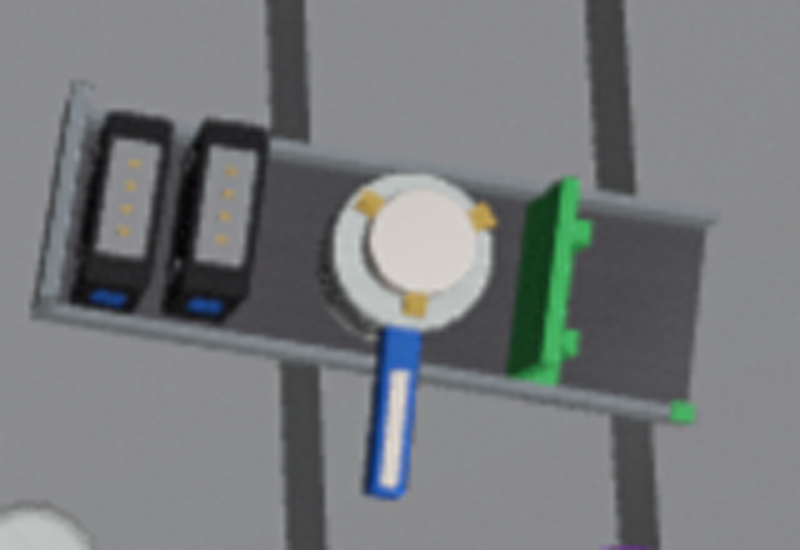

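View pics/zt2.png

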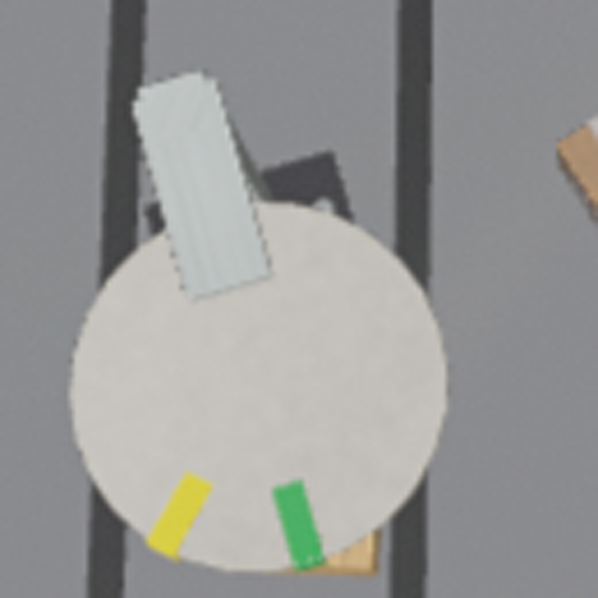

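View pics/zs1.png

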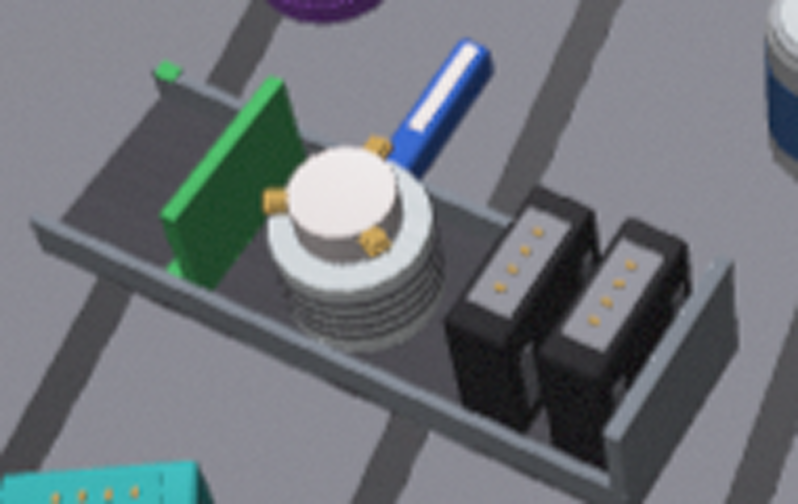

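View pics/zs2.png

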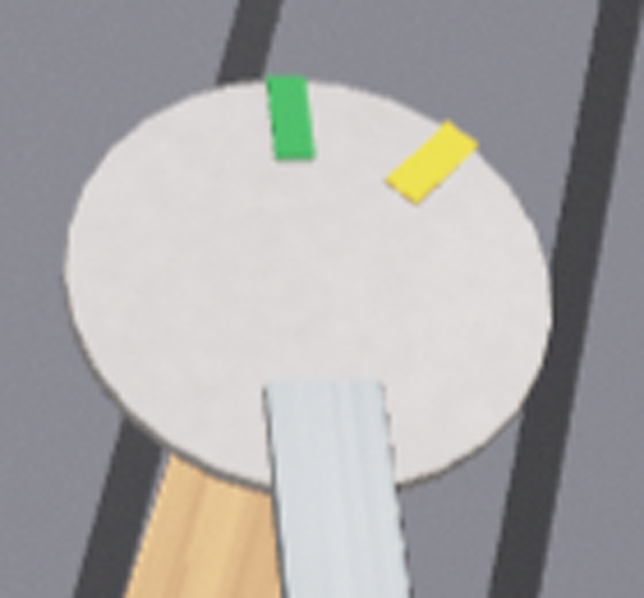

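```bash
cat > m.py <<'E'
from h import *
from scipy.optimize import least_squares
def circ(n,mask,z,r=None):
    cs,_=cv2.findContours(mask.astype(np.uint8),cv2.RETR_EXTERNAL,cv2.CHAIN_APPROX_NONE)
    c=max(cs,key=cv2.contourArea)[:,0,:]
    P=np.array([at_z(n,p,z)[:2] for p in c])
    f=lambda q:np.hypot(P[:,0]-q[0],P[:,1]-q[1])-(r or q[2])
    s=least_squares(f,[*P.mean(0),r or 90],loss='soft_l1',f_scale=1)
    return s.x,np.median(abs(f(s.x))),len(P)
E
python3 - <<'E'
from m import *
for n,box in(("top",(180,150,310,290)),("scene",(360,200,500,330))):
    im=vision.read_camera(n); hsv=cv2.cvtColor(im,cv2.COLOR_RGB2HSV)
    c0,r0,c1,r1=box; sub=np.zeros(im.shape[:2],bool); sub[r0:r1,c0:c1]=1
    H,S,V=[hsv[...,i].astype(int) for i in range(3)]
    col=lambda a,b:sub&(H>=a)&(H<=b)&(S>110)&(V>90)
    ylw,grn=col(24,35),col(45,80)
    white=sub&(V>175)&(S<40)
    warm=white&(im[...,0].astype(int)>=im[...,2]-2)   # hood warm white, post bluish
    hood=warm|ylw|grn
    hood=cv2.morphologyEx(hood.astype(np.uint8),cv2.MORPH_OPEN,np.ones((3,3)))>0
    cx,e,k=circ(n,hood,235,None); print(n,"hood free",np.round(cx,1),round(e,2),k, "fix",np.round(circ(n,hood,235,95)[0],1))
    c=cx[:2]
    for nm,m in(("y",ylw),("g",grn)):
        ys,xs=np.nonzero(m); p=at_z(n,(xs.mean(),ys.mean()),236)[:2]-c
        print(nm,m.sum(),np.round(np.degrees(np.arctan2(p[1],p[0])),1),np.round(np.hypot(*p),1))
# lamp
for n,box in(("top",(400,225,450,305)),("scene",(180,195,245,280))):
    im=vision.read_camera(n); hsv=cv2.cvtColor(im,cv2.COLOR_RGB2HSV)
    c0,r0,c1,r1=box; sub=np.zeros(im.shape[:2],bool); sub[r0:r1,c0:c1]=1
    H,S,V=[hsv[...,i].astype(int) for i in range(3)]
    d=im[...,0].astype(int)-im[...,2]
    neck=sub&(V>205)&(d>0)&(S<40)
    nn,lab,st,_=cv2.connectedComponentsWithStats(neck.astype(np.uint8)); i=1+np.argmax(st[1:,4]); neck=lab==i
    print(n,"neck",neck.sum(),[np.round(v,1) for v in circ(n,neck,95)[:2]],np.round(circ(n,neck,95,28)[0],1))
    brass=sub&(H>10)&(H<28)&(S>90)&(V>110)
    nn,lab,st,ce=cv2.connectedComponentsWithStats(brass.astype(np.uint8))
    for i in range(1,nn):
        if st[i,4]>4: print(" lug",st[i,4],np.round(at_z(n,ce[i],93.5)[:2],1))
    blue=sub&(H>105)&(H<125)&(S>120)
    ys,xs=np.nonzero(blue); P=np.array([at_z(n,(x,y),66)[:2] for x,y in zip(xs,ys)])
    print(" blue",len(P),np.round(P.mean(0),1), "minx",P[P[:,0].argmin()].round(1))
E
```

```text
top hood free [609.5 233.2  92.2] 1.01 266 fix [609.2 233.1  95. ]
y 117 150.0 75.6
g 100 -163.2 74.3
scene hood free [611.4 232.7  92.6] 1.12 326 fix [610.6 232.4  95. ]
y 155 150.4 75.6
g 133 -163.1 73.8
top neck 306 [array([ 597.7, -230.2,   24.5]), np.float64(0.6)] [ 600.  -229.7   28. ]
 lug 17 [ 618.5 -203. ]
 lug 21 [ 610.7 -261.1]
 lug 16 [ 565.1 -223.8]
 blue 157 [ 518.8 -215.6] minx [ 468.9 -213.1]
scene neck 414 [array([ 600.1, -229.7,   25.4]), np.float64(0.5)] [ 600.5 -229.2   28. ]
 lug 17 [ 567.9 -223.4]
 lug 28 [ 614.3 -260.2]
 lug 35 [ 621.7 -203.4]
 blue 240 [ 523.6 -211.6] minx [ 475.8 -207.4]
```

```bash
cat >> h.py <<'E'
def az(st):
    m=R.from_rotvec(st['orientation']).as_matrix(); return np.degrees(np.arctan2(m[1,0],m[0,0])),np.degrees(np.arccos(-m[2,2]))
def plan(target,a_new=None):
    """total shift in tool axes after rolling to azimuth a_new"""
    st=get_state(); a,t=az(st); a1=a if a_new is None else a_new
    d=np.array(target)-st['tool_pos']; c,s=np.cos(np.radians(a1)),np.sin(np.radians(a1))
    print("t",round(st['time_s'],2),"pos",st['tool_pos'].round(1),"a",round(a,1),"tilt",round(t,2),"F",st['ft_force'].round(1),"gap",round(st['finger_gap'],1))
    print("roll",round(np.radians(a-a1),4),"dx %.1f dy %.1f dz %.1f"%(d[0]*c+d[1]*s,d[0]*s-d[1]*c,-d[2]))
E
python3 - <<'E'
from h import *
print(at_z("top",(344,314),108),at_z("top",(318.2,188.4),45),at_z("scene",(297.6,360.7),30))
print(tri([("top",(344,314)),("scene",(321,208.5))]))
plan([469.4,309.3,162],61.5)
E
```

```text
[429.80815858 -19.2356976  108.        ] [774.88219531  42.7799763   45.        ] [782.27290377  41.29979994  30.        ]
(array([431.79524478, -19.39113727,  56.49363605]), [2.4, 2.4])
t 1.15 pos [188.5 516.7 253.3] a 70.0 tilt 0.0 F [-0.   0.6  0.4] gap 85.5
roll 0.1476 dx -48.2 dy 345.8 dz 91.3
```

Call:
{"op": "step_arm", "data": {"rows": [{"grip":0,"roll":0.1476},{"grip":0,"dx":-0.006,"dy":0.0432,"dz":0.0114},{"grip":0,"dx":-0.006,"dy":0.0432,"dz":0.0114},{"grip":0,"dx":-0.006,"dy":0.0432,"dz":0.0114},{"grip":0,"dx":-0.006,"dy":0.0432,"dz":0.0114},{"grip":0,"dx":-0.006,"dy":0.0432,"dz":0.0114},{"grip":0,"dx":-0.006,"dy":0.0432,"dz":0.0114},{"grip":0,"dx":-0.006,"dy":0.0432,"dz":0.0114},{"grip":0,"dx":-0.006,"dy":0.0432,"dz":0.0114},{"grip":0}]}}

```text
validation failed for argument at $.ro...
```

```bash
python3 - <<'E'
from h import *
st=get_state(); im=vision.read_camera("wrist"); cv2.imwrite("pics/w1.png",im[:,:,::-1]); plan([503.7,290.7,162],61.5)
E
```

```text
t 1.2 pos [188.5 516.7 253.3] a 70.0 tilt 0.0 F [ 0.2  0.6 -0.1] gap 85.2
roll 0.1476 dx -48.2 dy 384.8 dz 91.3
```

View pics/w1.png

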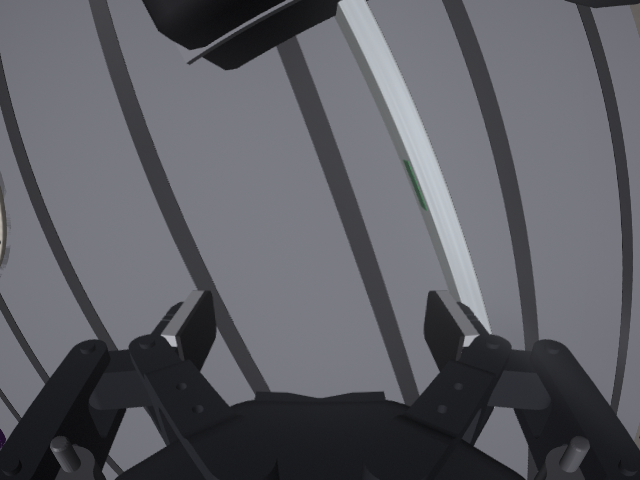

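Call:
{"op": "step_arm", "data": {"rows": [{"grip":0,"dx":0,"dy":0,"dz":0,"roll":0.1476},{"grip":0,"dx":-0.006,"dy":0.0432,"dz":0.0114,"roll":0},{"grip":0,"dx":-0.006,"dy":0.0432,"dz":0.0114,"roll":0},{"grip":0,"dx":-0.006,"dy":0.0432,"dz":0.0114,"roll":0},{"grip":0,"dx":-0.006,"dy":0.0432,"dz":0.0114,"roll":0},{"grip":0,"dx":-0.006,"dy":0.0432,"dz":0.0114,"roll":0},{"grip":0,"dx":-0.006,"dy":0.0432,"dz":0.0114,"roll":0},{"grip":0,"dx":-0.006,"dy":0.0432,"dz":0.0114,"roll":0},{"grip":0,"dx":-0.006,"dy":0.0432,"dz":0.0114,"roll":0},{"grip":0,"dx":0,"dy":0,"dz":0,"roll":0}]}}

```text
time_s: 2.45
tool_pos: [470.7, 307.6, 160.8]
orientation: [2.702, 1.601, -0.003]
ft_force: [0.3, 0.8, 0.2]
finger_gap: 85.5
```

```bash
python3 - <<'E'
from h import *
st=get_state(); im=vision.read_camera("wrist"); cv2.imwrite("pics/w2.png",im[:,:,::-1]); plan([503.7,290.7,162],61.5)
E
```

```text
t 2.5 pos [469.8 308.7 161.5] a 61.4 tilt 0.07 F [-0.3  0.2  0. ] gap 85.3
roll -0.0023 dx 0.4 dy 38.4 dz -0.5
```

View pics/w2.png

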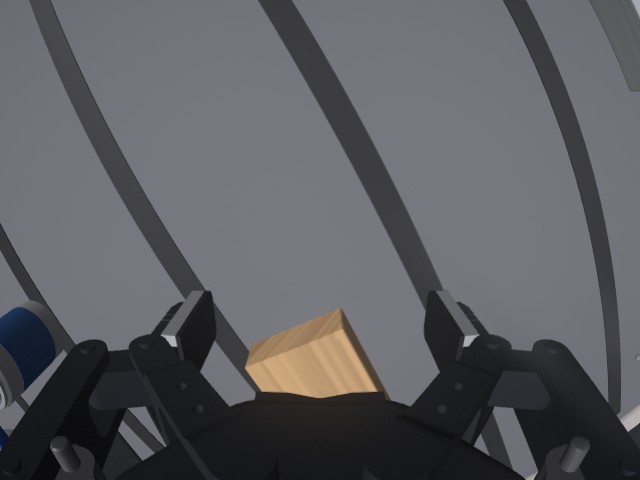

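Call:
{"op": "step_arm", "data": {"rows": [{"grip":0,"dx":0,"dy":0.019,"dz":0,"roll":0},{"grip":0,"dx":0,"dy":0.0194,"dz":0,"roll":0},{"grip":0,"dx":0,"dy":0,"dz":-0.004,"roll":0},{"grip":0,"dx":0,"dy":0,"dz":-0.004,"roll":0}]}}

```text
time_s: 3.0
tool_pos: [503.1, 291.4, 170.4]
orientation: [-2.7, -1.606, 0.0]
ft_force: [-0.3, 0.0, 0.6]
finger_gap: 85.4
```

Call:
{"op": "step_arm", "data": {"rows": [{"grip":0,"dx":0,"dy":0,"dz":-0.003,"roll":0},{"grip":0,"dx":0,"dy":0,"dz":-0.003,"roll":0}]}}

```text
time_s: 3.25
tool_pos: [502.8, 291.5, 176.5]
orientation: [-2.699, -1.607, -0.0]
ft_force: [0.4, 0.2, 0.0]
finger_gap: 85.5
```

Call:
{"op": "step_arm", "data": {"rows": [{"grip":0,"dx":0,"dy":0,"dz":-0.003,"roll":0},{"grip":0,"dx":0,"dy":0,"dz":-0.002,"roll":0}]}}

```text
time_s: 3.5
tool_pos: [503.0, 291.4, 181.4]
orientation: [2.7, 1.606, 0.0]
ft_force: [-0.7, -0.0, 0.5]
finger_gap: 85.2
```

Call:
{"op": "step_arm", "data": {"rows": [{"grip":0,"dx":0,"dy":0,"dz":-0.003,"roll":0},{"grip":0,"dx":0,"dy":0,"dz":-0.002,"roll":0}]}}

```text
time_s: 3.75
tool_pos: [503.1, 291.3, 186.3]
orientation: [2.7, 1.606, 0.0]
ft_force: [-0.1, 0.3, -0.6]
finger_gap: 85.3
```

Call:
{"op": "step_arm", "data": {"rows": [{"grip":0,"dx":0,"dy":0,"dz":-0.002,"roll":0},{"grip":0,"dx":0,"dy":0,"dz":-0.002,"roll":0}]}}

```text
time_s: 4.0
tool_pos: [503.1, 291.3, 190.2]
orientation: [-2.7, -1.606, 0.0]
ft_force: [-0.0, -1.0, -0.3]
finger_gap: 85.4
```

Call:
{"op": "step_arm", "data": {"rows": [{"grip":0,"dx":0,"dy":-0.02,"dz":0,"roll":0},{"grip":0,"dx":0,"dy":-0.03,"dz":-0.01,"roll":-0.15},{"grip":0,"dx":0,"dy":0,"dz":-0.01,"roll":-0.16}]}}

```text
time_s: 4.38
tool_pos: [456.9, 316.3, 210.5]
orientation: [-2.412, -2.012, 0.0]
ft_force: [0.7, -0.5, 0.1]
finger_gap: 85.4
```

```bash
python3 - <<'E'
from h import *
print(at_z("top",(470,325),95)[:2])
plan([470,-205,170],79.5)
E
```

```text
[ 401.00218975 -334.38014906]
t 4.38 pos [456.9 316.3 210.5] a 79.7 tilt 0.03 F [ 0.7 -0.5  0.1] gap 85.4
roll 0.0029 dx -510.1 dy 107.9 dz 40.5
```

Call:
{"op": "step_arm", "data": {"rows": [{"grip":0,"dx":-0.051,"dy":0.0108,"dz":0.004,"roll":0},{"grip":0,"dx":-0.051,"dy":0.0108,"dz":0.004,"roll":0},{"grip":0,"dx":-0.051,"dy":0.0108,"dz":0.004,"roll":0},{"grip":0,"dx":-0.051,"dy":0.0108,"dz":0.004,"roll":0},{"grip":0,"dx":-0.051,"dy":0.0108,"dz":0.004,"roll":0},{"grip":0,"dx":-0.051,"dy":0.0108,"dz":0.004,"roll":0},{"grip":0,"dx":-0.051,"dy":0.0108,"dz":0.004,"roll":0},{"grip":0,"dx":-0.051,"dy":0.0108,"dz":0.004,"roll":0},{"grip":0,"dx":-0.051,"dy":0.0108,"dz":0.004,"roll":0},{"grip":0,"dx":-0.051,"dy":0.0108,"dz":0.004,"roll":0},{"grip":0,"dx":0,"dy":0,"dz":0,"roll":0},{"grip":0,"dx":0,"dy":0,"dz":0,"roll":0}]}}

```text
time_s: 5.88
tool_pos: [470.0, -205.3, 170.0]
orientation: [-2.419, -2.003, -0.0]
ft_force: [-0.1, 0.3, 0.2]
finger_gap: 84.9
```

```bash
python3 - <<'E'
from h import *
st=get_state(); im=vision.read_camera("wrist"); cv2.imwrite("pics/w3.png",im[:,:,::-1]); plan([481,-207.4,63],79.5)
hsv=cv2.cvtColor(im,cv2.COLOR_RGB2HSV); H,S,V=[hsv[...,i].astype(int) for i in range(3)]
b=(H>105)&(H<125)&(S>120)&(V>60); n,lab,s,c=cv2.connectedComponentsWithStats(b.astype(np.uint8))
for i in range(1,n):
    if s[i,4]>100: print(s[i],c[i])
E
```

```text
t 5.92 pos [ 470.2 -204.9  170.2] a 79.3 tilt 0.02 F [-0.8  0.4  0.2] gap 85.2
roll -0.0033 dx -0.5 dy 11.1 dz 107.2
[  98    0   36  121 3136] [117.55452806  63.06568878]
[ 492   86   70  102 2672] [518.16467066 122.80613772]
[ 294  233   35  125 2414] [311.80405965 296.41466446]
[495 321  33  21 362] [510.83977901 331.15469613]
```

View pics/w3.png

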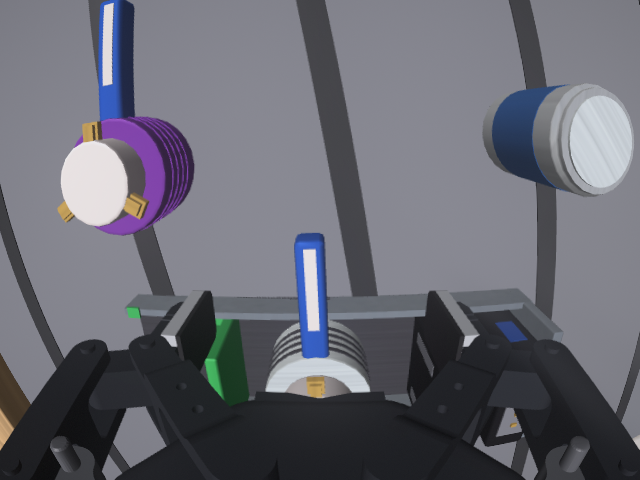

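```bash
python3 - <<'E'
from h import *
st=get_state(); im=cv2.imread("pics/w3.png")[:,:,::-1]
hsv=cv2.cvtColor(im,cv2.COLOR_RGB2HSV); H,S,V=[hsv[...,i].astype(int) for i in range(3)]
L=[]
for r in range(246,352,8):
    row=(H[r]>100)&(H[r]<128)&(S[r]>80); c=np.nonzero(row[280:345])[0]+280
    pl,pr=at_z("wrist",(c.min(),r),66,st),at_z("wrist",(c.max()+1,r),66,st); m=(pl+pr)/2; L.append(m[:2]); 
    if r%16==6:print(r,c.min(),c.max(),m[:2].round(1),np.linalg.norm(pl-pr).round(1))
L=np.array(L); p=np.polyfit(L[:,0],L[:,1],1); print(p,np.degrees(np.arctan(p[0])), "y at 600",np.polyval(p,600),"at 481",np.polyval(p,481))
e=at_z("wrist",(311,234.5),66,st); print("end top",e, "r from 600,-229.5",np.hypot(*(e[:2]-[600,-229.5])))
lug=at_z("wrist",(316,381),94,st);print("lug",lug)
E
```

```text
246 294 323 [ 472.3 -211.1] 19.1
262 295 324 [ 483.1 -212.5] 19.4
278 296 325 [ 494.2 -214.1] 19.7
294 297 325 [ 505.7 -216. ] 19.3
310 298 327 [ 517.8 -217.4] 20.4
326 300 327 [ 530.4 -219.1] 19.4
342 301 328 [ 543.6 -221. ] 19.9
[  -0.14341718 -143.15180906] -8.16154600041083 y at 600 -229.20211819000173 at 481 -212.13547354661972
end top [ 465.05097763 -208.32982702   66.        ] r from 600,-229.5 136.5994687479078
lug [ 556.85725916 -222.65591033   94.        ]
```

```bash
python3 - <<'E'
from h import *
plan([480.5,-212,63],81.8)
E
```

```text
t 5.92 pos [ 470.2 -204.9  170.2] a 79.3 tilt 0.02 F [-0.8  0.4  0.2] gap 85.2
roll -0.0435 dx -5.5 dy 11.3 dz 107.2
```

Call:
{"op": "step_arm", "data": {"rows": [{"grip":0,"dx":-0.0055,"dy":0.0113,"dz":0.02,"roll":-0.0435},{"grip":0,"dx":0,"dy":0,"dz":0.03,"roll":0},{"grip":0,"dx":0,"dy":0,"dz":0.03,"roll":0},{"grip":0,"dx":0,"dy":0,"dz":0.0272,"roll":0},{"grip":0.5,"dx":0,"dy":0,"dz":0,"roll":0},{"grip":0.5,"dx":0,"dy":0,"dz":0,"roll":0},{"grip":0.5,"dx":0,"dy":0,"dz":0,"roll":0}], "grip_force": 80}}

```text
time_s: 6.8
tool_pos: [481.1, -213.5, 64.5]
orientation: [2.373, 2.055, 0.002]
ft_force: [0.3, -0.6, 0.2]
finger_gap: 42.7
```

```bash
python3 - <<'E'
from h import *
st=get_state(); im=vision.read_camera("wrist"); cv2.imwrite("pics/w4.png",im[:,:,::-1]); plan([480.5,-212,63],81.8)
E
```

```text
t 6.85 pos [ 481.  -213.6   64.3] a 81.8 tilt 0.12 F [-0.3 -1.3  0.7] gap 42.8
roll -0.0005 dx 1.5 dy -0.7 dz 1.3
```

View pics/w4.png

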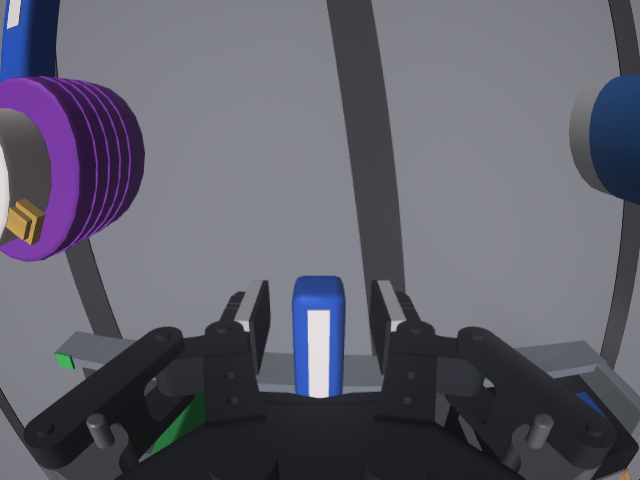

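Call:
{"op": "step_arm", "data": {"rows": [{"grip":1,"dx":0.0,"dy":0,"dz":0.0013,"roll":0},{"grip":1,"dx":0,"dy":0,"dz":0,"roll":0},{"grip":1,"dx":0,"dy":0,"dz":0,"roll":0},{"grip":1,"dx":0,"dy":0,"dz":0,"roll":0},{"grip":1,"dx":0,"dy":0,"dz":-0.004,"roll":0},{"grip":1,"dx":0,"dy":0,"dz":-0.006,"roll":0},{"grip":1,"dx":0,"dy":0,"dz":-0.01,"roll":0}], "grip_force": 100}}

```text
time_s: 7.72
tool_pos: [479.8, -213.4, 81.4]
orientation: [-2.374, -2.055, 0.001]
ft_force: [0.3, 0.7, -3.2]
finger_gap: 18.2
```

```bash
python3 - <<'E'
from h import *
st=get_state(); im=vision.read_camera("wrist"); cv2.imwrite("pics/w5.png",im[:,:,::-1]); plan([480.5,-212,63],81.8)
im=vision.read_camera("scene"); cv2.imwrite("pics/s5.png",cv2.resize(im[150:310,110:310,::-1],None,fx=3.5,fy=3.5))
E
```

```text
t 7.78 pos [ 480.6 -213.7   83.3] a 81.8 tilt 0.05 F [ 0.4 -0.2 -1.9] gap 18.2
roll -0.0007 dx 1.6 dy -0.3 dz 20.3
```

View pics/w5.png

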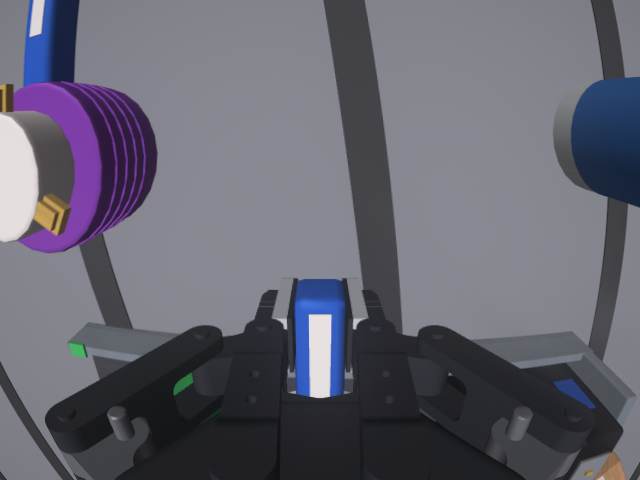

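View pics/s5.png

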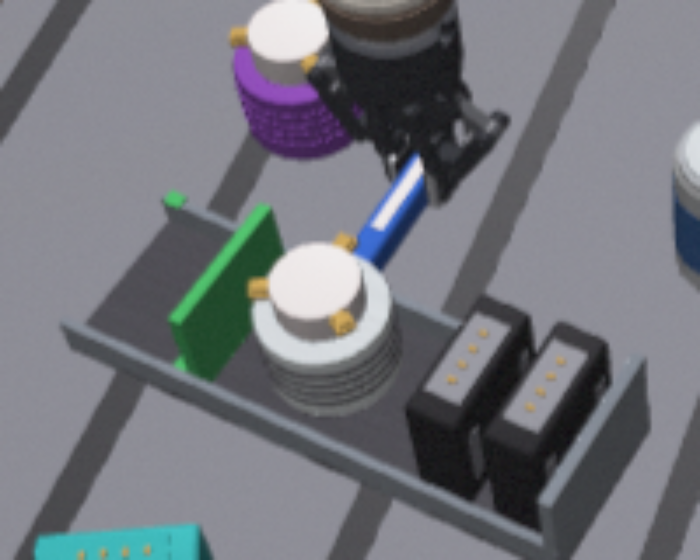

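Call:
{"op": "step_arm", "data": {"rows": [{"grip":1,"dx":0,"dy":0,"dz":-0.02,"roll":0},{"grip":1,"dx":0,"dy":0,"dz":-0.03,"roll":0},{"grip":1,"dx":0,"dy":0,"dz":-0.03,"roll":0},{"grip":1,"dx":0,"dy":0,"dz":-0.015,"roll":0},{"grip":1,"dx":0,"dy":0,"dz":-0.01,"roll":0},{"grip":1,"dx":0,"dy":0,"dz":0,"roll":0},{"grip":1,"dx":0,"dy":0,"dz":0,"roll":0},{"grip":1,"dx":0,"dy":0,"dz":0,"roll":0}]}}

```text
time_s: 8.82
tool_pos: [480.0, -213.4, 185.7]
orientation: [-2.374, -2.055, 0.001]
ft_force: [-0.3, 0.8, -3.9]
finger_gap: 18.3
```

```bash
cat > lampm.py <<'E'
from m import *
def lamp(boxes):
    st=get_state(); a,t=az(st); out={}
    for n,box in boxes.items():
        im=vision.read_camera(n); hsv=cv2.cvtColor(im,cv2.COLOR_RGB2HSV)
        c0,r0,c1,r1=box; sub=np.zeros(im.shape[:2],bool); sub[r0:r1,c0:c1]=1
        H,S,V=[hsv[...,i].astype(int) for i in range(3)]
        cv2.imwrite(f"pics/l_{n}_{st['time_s']:.2f}.png",cv2.resize(im[r0:r1,c0:c1,::-1],None,fx=6,fy=6,interpolation=cv2.INTER_CUBIC))
        d=im[...,0].astype(int)-im[...,2]
        neck=sub&(V>200)&(d>0)&(S<40)
        nn,lab,s,_=cv2.connectedComponentsWithStats(neck.astype(np.uint8)); i=1+np.argmax(s[1:,4]); neck=lab==i
        z=st['tool_pos'][2]-63+95
        print(n,"neck px",neck.sum(),"free",circ(n,neck,z)[0].round(1),"fix",circ(n,neck,z,28)[0].round(1))
        c=circ(n,neck,z,28)[0][:2]
        dd=c-st['tool_pos'][:2]; A=np.radians(a)
        print("  tool-frame axis: x %.1f y %.1f"%(dd@[np.cos(A),np.sin(A)],dd@[np.sin(A),-np.cos(A)]))
        out[n]=c
        brass=sub&(H>10)&(H<28)&(S>90)&(V>110)
        nn,lab,s,ce=cv2.connectedComponentsWithStats(brass.astype(np.uint8))
        for i in range(1,nn):
            if s[i,4]>6:
                L=at_z(n,ce[i],z-1.5)[:2]; v=L-c; print("  lug",s[i,4],L.round(1),"az",np.degrees(np.arctan2(v[1],v[0])).round(1),np.hypot(*v).round(1))
    print(st['tool_pos'].round(1),"a",round(a,2))
    ob=[(n,proj(n,[*out[n],st['tool_pos'][2]+32])) for n in out]
    if len(ob)>1: print(tri(ob))
E
python3 - <<'E'
from lampm import *
st=get_state(); c=[*(st['tool_pos'][:2]+[119.5,-17]),st['tool_pos'][2]+32]
b={}
for n in("top","scene"):
    p=proj(n,c); print(n,p.round()); b[n]=tuple(int(v) for v in(p[0]-40,p[1]-40,p[0]+40,p[1]+45))
lamp(b)
E
ls pics
```

```text
top [435. 238.]
scene [191. 199.]
top neck px 503 free [ 565.6 -239.7   70.1] fix [ 540.9 -290.2   28. ]
  tool-frame axis: x -67.3 y 71.2
  lug 20 [ 617.8 -202.7] az 48.7 116.5
  lug 20 [ 609.9 -260.3] az 23.4 75.2
  lug 23 [ 564.5 -223.4] az 70.5 70.9
scene neck px 482 free [ 599.9 -229.4   25.9] fix [ 600.1 -229.8   28. ]
  tool-frame axis: x 1.0 y 121.2
  lug 16 [ 515.7 -296.8] az -141.6 107.8
  lug 29 [ 521.6 -247.5] az -167.3 80.5
  lug 24 [ 567.  -223.7] az 169.6 33.7
  lug 30 [ 614.  -259.4] az -64.9 32.7
  lug 41 [ 621.9 -202.9] az 51.0 34.6
[ 480.  -213.4  185.7] a 81.76
(array([ 547.42020441, -290.83995263,  137.77951568]), [22.2, 22.2])
l_scene_8.82.png
l_top_8.82.png
s5.png
scene0.png
top0.png
w1.png
w2.png
w3.png
w4.png
w5.png
wrist0.png
zs1.png
zs2.png
zt1.png
zt2.png
```

```bash
python3 - <<'E'
from h import *
def d(n,a,b,off,z=260):
    P=[at_z(n,(p[0]/4.6+off[0],p[1]/4.6+off[1]),z) for p in(a,b)]; v=P[1]-P[0]; print(n,np.degrees(np.arctan2(v[1],v[0])),P[0][:2].round(1),P[1][:2].round(1))
d("top",(187,298),(135,105),(180,150)); d("top",(270,272),(212,80),(180,150))
d("scene",(264,385),(290,590),(360,200)); d("scene",(382,382),(408,590),(360,200))
# mark axes via PCA in world
for n,box in(("top",(180,150,310,290)),("scene",(360,200,500,330))):
    im=cv2.imread(f"pics/{n}0.png")[:,:,::-1]; hsv=cv2.cvtColor(im,cv2.COLOR_RGB2HSV)
    c0,r0,c1,r1=box; sub=np.zeros(im.shape[:2],bool); sub[r0:r1,c0:c1]=1
    H,S,V=[hsv[...,i].astype(int) for i in range(3)]
    for nm,lo,hi in(("y",22,36),("g",45,85)):
        m=sub&(H>=lo)&(H<=hi)&(S>60)&(V>80); ys,xs=np.nonzero(m)
        w=S[m].astype(float)
        P=np.array([at_z(n,(x,y),235.5)[:2] for x,y in zip(xs,ys)]); mu=np.average(P,axis=0,weights=w)
        C=np.cov((P-mu).T,aweights=w); v=np.linalg.eigh(C)[1][:,1]; 
        if v[0]>0: v=-v
        print(n,nm,mu.round(1),"axis",np.degrees(np.arctan2(v[1],v[0])).round(1)%360, "from(610,232.7)",np.degrees(np.arctan2(mu[1]-232.7,mu[0]-610)).round(1)%360)
E
```

```text
top 16.31681181869533 [647.7 264.7] [747.8 294. ]
top 17.56449657179418 [660.6 224. ] [760.7 255.7]
scene 18.178732043971205 [680.9 227.5] [759.8 253.5]
scene 16.757260051517186 [666.8 269. ] [747.6 293.4]
top y [543.2 269.6] axis 116.1 from(610,232.7) 151.1
top g [538.1 211.7] axis 197.2 from(610,232.7) 196.3
scene y [545.5 269.9] axis 152.2 from(610,232.7) 150.0
scene g [540.1 211.2] axis 196.7 from(610,232.7) 197.1
```

Call:
{"op": "step_arm", "data": {"rows": [{"grip":1,"dx":0,"dy":0,"dz":-0.003,"roll":0.05},{"grip":1,"dx":0,"dy":0,"dz":0,"roll":0.1},{"grip":1,"dx":0,"dy":0,"dz":0,"roll":0.12},{"grip":1,"dx":0,"dy":0,"dz":0,"roll":0.078}]}}

```text
time_s: 9.43
tool_pos: [480.2, -213.5, 189.3]
orientation: [-2.698, -1.609, 0.0]
ft_force: [-0.1, 0.6, -3.8]
finger_gap: 18.4
```

```bash
python3 - <<'E'
from h import *
plan([502.7,106.4,162],61.8)
E
```

```text
t 9.43 pos [ 480.2 -213.5  189.3] a 61.6 tilt 0.02 F [-0.1  0.6 -3.8] gap 18.4
roll -0.0029 dx 292.6 dy -131.4 dz 27.3
```

Call:
{"op": "step_arm", "data": {"rows": [{"grip":1,"dx":0.015,"dy":-0.0067,"dz":0,"roll":0},{"grip":1,"dx":0.03,"dy":-0.0135,"dz":0,"roll":0},{"grip":1,"dx":0.04,"dy":-0.018,"dz":0,"roll":0},{"grip":1,"dx":0.04,"dy":-0.018,"dz":0,"roll":0},{"grip":1,"dx":0.04,"dy":-0.018,"dz":0,"roll":0},{"grip":1,"dx":0.04,"dy":-0.018,"dz":0.005,"roll":0},{"grip":1,"dx":0.04,"dy":-0.018,"dz":0.008,"roll":0},{"grip":1,"dx":0.027,"dy":-0.0121,"dz":0.008,"roll":0},{"grip":1,"dx":0.015,"dy":-0.0067,"dz":0.006,"roll":0},{"grip":1,"dx":0.0056,"dy":-0.0024,"dz":0.0,"roll":0},{"grip":1,"dx":0,"dy":0,"dz":0,"roll":0},{"grip":1,"dx":0,"dy":0,"dz":0,"roll":0}]}}

```text
time_s: 10.92
tool_pos: [502.8, 105.6, 163.0]
orientation: [2.696, 1.612, 0.001]
ft_force: [-0.7, 0.2, -3.3]
finger_gap: 18.5
```

```bash
python3 - <<'E'
from lampm import *
plan([502.7,106.4,162],61.8)
b={}
for n in("top","scene"):
    p=proj(n,[610,50,194]); print(n,p.round()); b[n]=tuple(int(v) for v in(p[0]-28,p[1]-28,p[0]+28,p[1]+28))
lamp(b)
im=vision.read_camera("scene"); cv2.imwrite("pics/s6.png",cv2.resize(im[100:400,200:600,::-1],None,fx=2,fy=2))
import glob;print(sorted(glob.glob("pics/l_*")))
E
```

```text
t 10.93 pos [502.8 105.6 163. ] a 61.8 tilt 0.03 F [-0.7  0.2 -3.3] gap 18.5
roll -0.0007 dx 0.6 dy -0.5 dz 1.0
top [315. 236.]
scene [328. 246.]
top neck px 309 free [574.2  77.   25. ] fix [574.7  75.9  28. ]
  tool-frame axis: x 7.8 y 77.4
  lug 11 [637.7  66.9] az -8.1 63.7
  lug 19 [608.   17.2] az -60.4 67.5
scene neck px 533 free [609.6  50.3  26. ] fix [609.6  50.2  28. ]
  tool-frame axis: x 1.7 y 120.3
  lug 27 [581.5  66.8] az 149.3 32.7
  lug 31 [613.1  17.6] az -83.8 32.8
  lug 41 [639.1  67.8] az 30.9 34.3
[502.8 105.6 163. ] a 61.76
(array([584.57063304,  60.71619212, 161.51493703]), [16.6, 16.6])
['pics/l_scene_10.93.png', 'pics/l_scene_8.82.png', 'pics/l_top_10.93.png', 'pics/l_top_8.82.png']
```

View pics/s6.png

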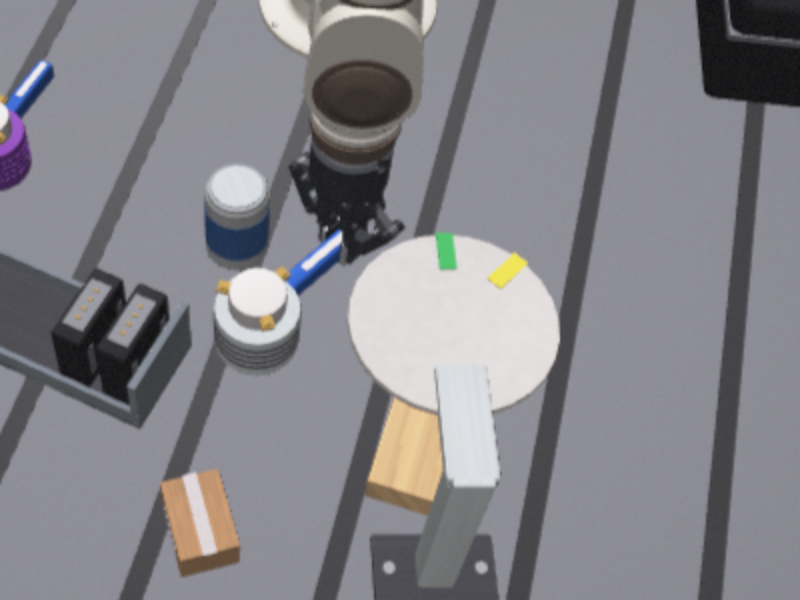

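```bash
python3 - <<'E'
from m import *
im=cv2.imread("pics/l_top_10.93.png"); print(im.shape)
E
python3 - <<'E'
from h import *
im=vision.read_camera("top"); cv2.imwrite("pics/t6.png",cv2.resize(im[195:285,270:370,::-1],None,fx=7,fy=6.6,interpolation=cv2.INTER_CUBIC)); cv2.imwrite("pics/t6raw.png",im[:,:,::-1])
E
```

```text
(336, 336, 3)
```

View pics/t6.png

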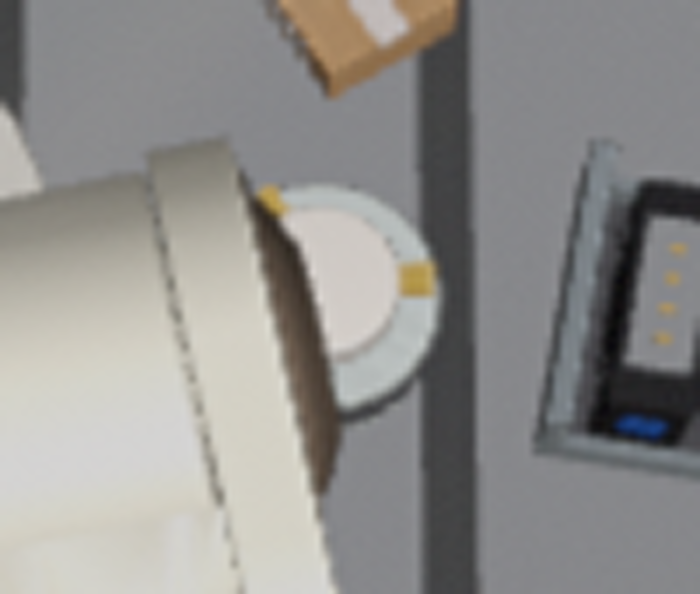

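```bash
python3 - <<'E'
from h import *
im=cv2.imread("pics/t6raw.png"); k=7
big=cv2.resize(im[195:285,270:370],None,fx=k,fy=k,interpolation=cv2.INTER_CUBIC)
for (c,z,r,col) in(((609.6,50.2),195,28,(0,0,255)),((609.6,50.2),168,42,(0,255,0))):
    pts=np.array([proj("top",[c[0]+r*np.cos(t),c[1]+r*np.sin(t),z]) for t in np.linspace(0,6.28,90)])
    cv2.polylines(big,[np.int32((pts-[270,195]+.5)*k)],True,col,1)
cv2.imwrite("pics/t6o.png",big)
E
```

```text
(no output)
```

View pics/t6o.png

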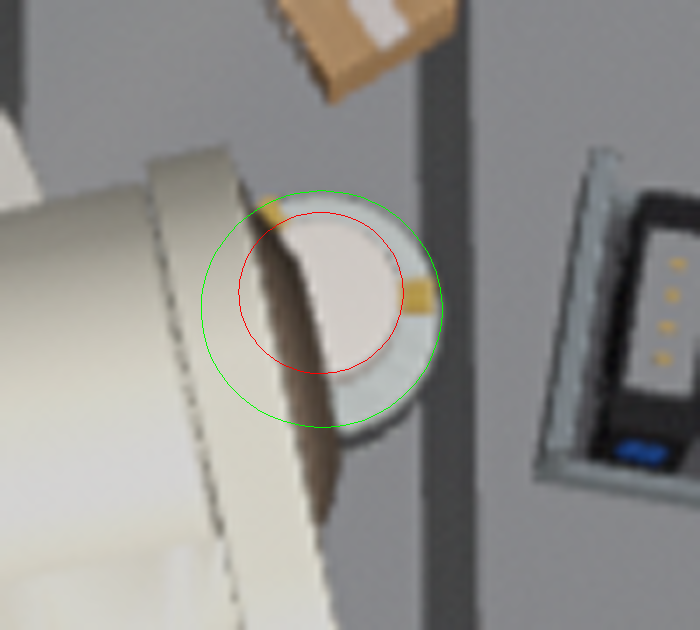

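Call:
{"op": "step_arm", "data": {"rows": [{"grip":1,"dx":0,"dy":-0.02,"dz":0.001,"roll":0},{"grip":1,"dx":0,"dy":-0.025,"dz":0.001,"roll":0},{"grip":1,"dx":0,"dy":-0.015,"dz":0,"roll":0}]}}

```text
time_s: 11.5
tool_pos: [448.3, 135.3, 160.6]
orientation: [-2.695, -1.614, 0.0]
ft_force: [-0.7, -0.4, -3.0]
finger_gap: 18.2
```

```bash
python3 - <<'E'
from h import *
plan([451,316.6,161],61.8)
E
```

```text
t 11.5 pos [448.3 135.3 160.6] a 61.8 tilt 0.01 F [-0.7 -0.4 -3. ] gap 18.2
roll 0.0008 dx 161.1 dy -83.3 dz -0.4
```

Call:
{"op": "step_arm", "data": {"rows": [{"grip":1,"dx":0.015,"dy":-0.0078,"dz":0,"roll":0},{"grip":1,"dx":0.03,"dy":-0.0155,"dz":0,"roll":0},{"grip":1,"dx":0.035,"dy":-0.0181,"dz":0,"roll":0},{"grip":1,"dx":0.035,"dy":-0.0181,"dz":0,"roll":0},{"grip":1,"dx":0.03,"dy":-0.0155,"dz":0,"roll":0},{"grip":1,"dx":0.0161,"dy":-0.0083,"dz":0.0,"roll":0},{"grip":1,"dx":0,"dy":0,"dz":0,"roll":0}]}}

```text
time_s: 12.38
tool_pos: [452.4, 317.3, 160.2]
orientation: [2.694, 1.616, -0.001]
ft_force: [0.0, -0.1, -3.2]
finger_gap: 18.4
```

```bash
python3 - <<'E'
from h import *
plan([503.8,288.2,161],61.8)
E
```

```text
t 12.38 pos [452.4 317.3 160.2] a 61.9 tilt 0.03 F [ 0.  -0.1 -3.2] gap 18.4
roll 0.0019 dx -1.3 dy 59.1 dz -0.8
```

Call:
{"op": "step_arm", "data": {"rows": [{"grip":1,"dx":-0.0006,"dy":0.02,"dz":0,"roll":0},{"grip":1,"dx":0,"dy":0.02,"dz":0,"roll":0},{"grip":1,"dx":0,"dy":0.012,"dz":0,"roll":0},{"grip":1,"dx":0,"dy":0.0071,"dz":0,"roll":0},{"grip":1,"dx":0,"dy":0,"dz":0,"roll":0},{"grip":1,"dx":0,"dy":0,"dz":0,"roll":0}]}}

```text
time_s: 13.12
tool_pos: [504.0, 287.8, 160.6]
orientation: [-2.695, -1.614, 0.0]
ft_force: [-1.5, 0.1, -2.3]
finger_gap: 18.3
```

```bash
python3 - <<'E'
from h import *
plan([503.8,288.2,161],61.8)
im=vision.read_camera("scene"); cv2.imwrite("pics/s7.png",cv2.resize(im[150:380,340:520,::-1],None,fx=3,fy=2.6*3/2.6))
im=vision.read_camera("wrist"); cv2.imwrite("pics/w7.png",im[:,:,::-1])
plan([503.8,288.2,161],61.8)
E
```

```text
t 13.12 pos [504.  287.8 160.6] a 61.8 tilt 0.01 F [-1.5  0.1 -2.3] gap 18.3
roll 0.0005 dx 0.3 dy -0.4 dz -0.4
t 13.22 pos [503.9 287.9 160.6] a 61.8 tilt 0.01 F [-1.1  0.2 -3.7] gap 18.3
roll 0.0008 dx 0.2 dy -0.2 dz -0.4
```

View pics/s7.png

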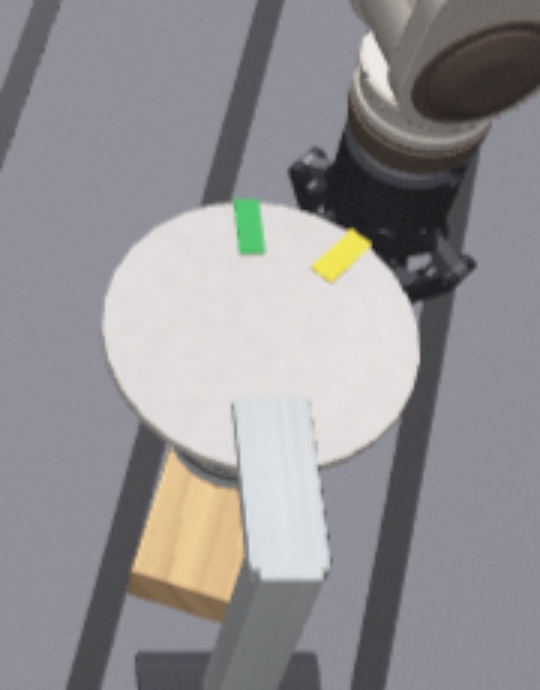

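View pics/w7.png

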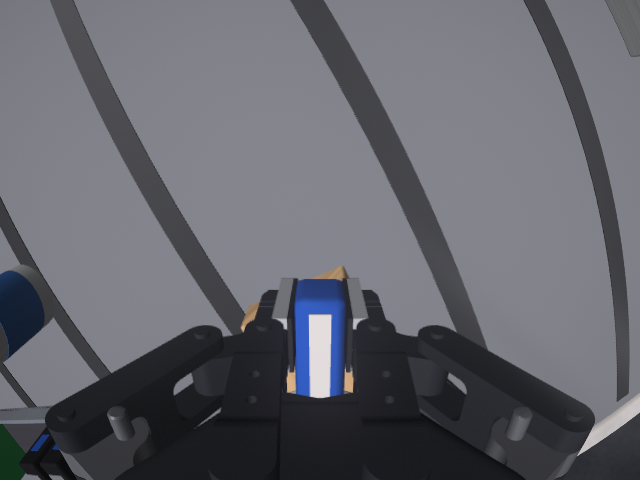

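Call:
{"op": "step_arm", "data": {"rows": [{"grip":1,"dx":0,"dy":0,"dz":-0.003,"roll":0},{"grip":1,"dx":0,"dy":0,"dz":-0.003,"roll":0},{"grip":1,"dx":0,"dy":0,"dz":-0.002,"roll":0},{"grip":1,"dx":0,"dy":0,"dz":-0.002,"roll":0}]}}

```text
time_s: 13.72
tool_pos: [504.2, 287.7, 170.8]
orientation: [2.695, 1.614, 0.0]
ft_force: [0.8, -0.1, -2.9]
finger_gap: 18.4
```

Call:
{"op": "step_arm", "data": {"rows": [{"grip":1,"dx":0,"dy":0,"dz":-0.002,"roll":0},{"grip":1,"dx":0,"dy":0,"dz":-0.001,"roll":0}]}}

```text
time_s: 13.98
tool_pos: [504.3, 287.6, 173.7]
orientation: [2.695, 1.614, 0.0]
ft_force: [0.5, -0.8, -3.7]
finger_gap: 18.0
```

Call:
{"op": "step_arm", "data": {"rows": [{"grip":1,"dx":0,"dy":0,"dz":-0.002,"roll":0},{"grip":1,"dx":0,"dy":0,"dz":-0.002,"roll":0}]}}

```text
time_s: 14.22
tool_pos: [504.2, 287.6, 177.7]
orientation: [2.695, 1.614, -0.0]
ft_force: [-0.1, -0.7, -2.2]
finger_gap: 18.1
```

Call:
{"op": "step_arm", "data": {"rows": [{"grip":1,"dx":0,"dy":0,"dz":-0.002,"roll":0},{"grip":1,"dx":0,"dy":0,"dz":-0.002,"roll":0}]}}

```text
time_s: 14.48
tool_pos: [504.3, 287.7, 181.7]
orientation: [2.695, 1.614, 0.0]
ft_force: [0.8, -0.4, -3.4]
finger_gap: 18.2
```

Call:
{"op": "step_arm", "data": {"rows": [{"grip":1,"dx":0,"dy":0,"dz":-0.002,"roll":0},{"grip":1,"dx":0,"dy":0,"dz":-0.001,"roll":0}]}}

```text
time_s: 14.72
tool_pos: [504.3, 287.7, 184.7]
orientation: [-2.695, -1.614, -0.0]
ft_force: [-0.5, 0.2, -3.0]
finger_gap: 18.1
```

Call:
{"op": "step_arm", "data": {"rows": [{"grip":1,"dx":0,"dy":0,"dz":-0.002,"roll":0},{"grip":1,"dx":0,"dy":0,"dz":-0.0015,"roll":0}]}}

```text
time_s: 14.98
tool_pos: [504.3, 287.7, 188.2]
orientation: [2.695, 1.614, 0.0]
ft_force: [0.1, 0.7, -3.0]
finger_gap: 17.7
```

Call:
{"op": "step_arm", "data": {"rows": [{"grip":1,"dx":0,"dy":0,"dz":-0.0012,"roll":0},{"grip":1,"dx":0,"dy":0,"dz":0,"roll":0}]}}

```text
time_s: 15.22
tool_pos: [504.3, 287.7, 189.4]
orientation: [2.695, 1.614, 0.0]
ft_force: [0.5, -0.1, -3.0]
finger_gap: 18.2
```

Call:
{"op": "step_arm", "data": {"rows": [{"grip":1,"dx":-0.00786,"dy":0.00032,"dz":0,"roll":-0.0654},{"grip":1,"dx":-0.00786,"dy":0.00032,"dz":0,"roll":-0.0654}]}}

```text
time_s: 15.48
tool_pos: [497.7, 273.1, 189.1]
orientation: [2.582, 1.789, -0.0]
ft_force: [-0.8, 0.0, -3.5]
finger_gap: 18.6
```

Call:
{"op": "step_arm", "data": {"rows": [{"grip":1,"dx":-0.00786,"dy":0.00032,"dz":0,"roll":-0.0654},{"grip":1,"dx":-0.00786,"dy":0.00032,"dz":0,"roll":-0.0654}]}}

```text
time_s: 15.72
tool_pos: [493.2, 257.9, 189.2]
orientation: [2.46, 1.954, -0.0]
ft_force: [-0.3, 0.4, -3.6]
finger_gap: 18.4
```

```bash
python3 - <<'E'
from h import *
plan([503.8,288.2,189],61.8)
E
```

```text
t 15.72 pos [493.2 257.9 189.2] a 76.9 tilt 0.01 F [-0.3  0.4 -3.6] gap 18.4
roll 0.2641 dx 31.7 dy -5.0 dz 0.2
```

Free of force at 15° of twist; carry on.

Call:
{"op": "step_arm", "data": {"rows": [{"grip":1,"dx":-0.00786,"dy":0.00032,"dz":0,"roll":-0.0654},{"grip":1,"dx":-0.00786,"dy":0.00032,"dz":0,"roll":-0.0654},{"grip":1,"dx":-0.00786,"dy":0.00032,"dz":0,"roll":-0.0654}]}}

```text
time_s: 16.1
tool_pos: [490.4, 234.5, 189.2]
orientation: [2.257, 2.186, -0.0]
ft_force: [-0.5, 1.0, -3.2]
finger_gap: 18.2
```

Call:
{"op": "step_arm", "data": {"rows": [{"grip":1,"dx":-0.00786,"dy":0.00032,"dz":0,"roll":-0.0654},{"grip":1,"dx":-0.00786,"dy":0.00032,"dz":0,"roll":-0.0654},{"grip":1,"dx":-0.00786,"dy":0.00032,"dz":0,"roll":-0.0654}]}}

```text
time_s: 16.48
tool_pos: [492.1, 211.0, 189.2]
orientation: [2.032, 2.396, -0.001]
ft_force: [0.4, 1.5, -3.2]
finger_gap: 18.2
```

Call:
{"op": "step_arm", "data": {"rows": [{"grip":1,"dx":-0.00786,"dy":0.00032,"dz":0,"roll":-0.0654},{"grip":1,"dx":-0.00786,"dy":0.00032,"dz":0,"roll":-0.0654}]}}

```text
time_s: 16.73
tool_pos: [495.8, 195.7, 189.3]
orientation: [1.871, 2.524, -0.001]
ft_force: [-0.1, -0.0, -3.4]
finger_gap: 18.1
```

```bash
python3 - <<'E'
from h import *
plan([503.8,288.2,189],106.8)
st=get_state();a=np.radians(az(st)[0]); print(st['tool_pos'][:2]+1*np.array([np.cos(a),np.sin(a)])+120.3*np.array([np.sin(a),-np.cos(a)]), st['torque'])
E
```

```text
t 16.73 pos [495.8 195.7 189.3] a 106.9 tilt 0.02 F [-0.1 -0.  -3.4] gap 18.1
roll 0.0018 dx 86.3 dy 34.4 dz 0.3
[610.60792262 231.59313973] [-0.13544059  0.31584833  0.00448935]
```

Call:
{"op": "step_arm", "data": {"rows": [{"grip":1,"dx":0,"dy":0,"dz":0.002,"roll":0},{"grip":1,"dx":0,"dy":0,"dz":0.0015,"roll":0}]}}

```text
time_s: 16.98
tool_pos: [495.7, 196.1, 185.5]
orientation: [-1.875, -2.52, 0.0]
ft_force: [0.1, 0.2, -2.8]
finger_gap: 18.4
```

Call:
{"op": "step_arm", "data": {"rows": [{"grip":1,"dx":0,"dy":0,"dz":0.001,"roll":0},{"grip":1,"dx":0,"dy":0,"dz":0.001,"roll":0}]}}

```text
time_s: 17.23
tool_pos: [495.8, 196.2, 183.7]
orientation: [-1.874, -2.522, 0.0]
ft_force: [-0.3, -0.4, -2.8]
finger_gap: 18.3
```

Call:
{"op": "step_arm", "data": {"rows": [{"grip":1,"dx":0,"dy":0,"dz":0.001,"roll":0},{"grip":1,"dx":0,"dy":0,"dz":0,"roll":0}]}}

```text
time_s: 17.48
tool_pos: [495.8, 196.0, 182.7]
orientation: [-1.874, -2.522, 0.0]
ft_force: [0.0, 0.5, -4.2]
finger_gap: 18.6
```

Call:
{"op": "step_arm", "data": {"rows": [{"grip":1,"dx":0,"dy":0,"dz":0.0006,"roll":0},{"grip":1,"dx":0,"dy":0,"dz":0,"roll":0}]}}

```text
time_s: 17.73
tool_pos: [495.8, 196.0, 182.2]
orientation: [1.874, 2.522, 0.0]
ft_force: [-0.1, 1.1, -3.4]
finger_gap: 18.3
```

Call:
{"op": "step_arm", "data": {"rows": [{"grip":1,"dx":0,"dy":0,"dz":0.0006,"roll":0},{"grip":1,"dx":0,"dy":0,"dz":0,"roll":0}]}}

```text
time_s: 17.98
tool_pos: [495.9, 196.0, 181.7]
orientation: [1.873, 2.522, 0.001]
ft_force: [-0.3, -0.3, -3.2]
finger_gap: 18.2
```

Call:
{"op": "step_arm", "data": {"rows": [{"grip":1,"dx":0,"dy":0,"dz":0.0006,"roll":0},{"grip":1,"dx":0,"dy":0,"dz":0,"roll":0}]}}

```text
time_s: 18.23
tool_pos: [496.0, 196.1, 181.3]
orientation: [1.873, 2.521, 0.001]
ft_force: [-0.3, -0.9, 0.0]
finger_gap: 18.3
```

Call:
{"op": "step_arm", "data": {"rows": [{"grip":0.6,"dx":0,"dy":0,"dz":0,"roll":0},{"grip":0.5,"dx":0,"dy":0,"dz":0,"roll":0},{"grip":0.5,"dx":0,"dy":0,"dz":0,"roll":0},{"grip":0.5,"dx":0,"dy":0,"dz":0,"roll":0}]}}

```text
time_s: 18.73
tool_pos: [495.9, 196.0, 181.0]
orientation: [1.873, 2.522, 0.0]
ft_force: [-1.1, 0.3, -0.7]
finger_gap: 42.7
```

```bash
python3 - <<'E'
from h import *
im=vision.read_camera("wrist"); cv2.imwrite("pics/w8.png",im[:,:,::-1])
plan([503.8,288.2,189],106.8)
E
```

```text
t 18.77 pos [495.9 196.  181. ] a 106.8 tilt 0.0 F [ 0.3 -0.4 -0.3] gap 42.6
roll -0.0003 dx 85.9 dy 34.2 dz -8.0
```

View pics/w8.png

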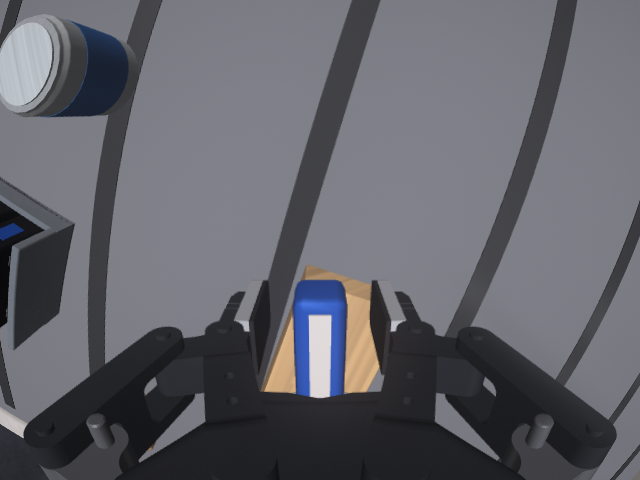

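Call:
{"op": "step_arm", "data": {"rows": [{"grip":0.5,"dx":0,"dy":-0.02,"dz":0,"roll":0},{"grip":0.5,"dx":0,"dy":-0.04,"dz":0,"roll":0},{"grip":0.5,"dx":0,"dy":-0.04,"dz":0,"roll":0},{"grip":0.5,"dx":0,"dy":0,"dz":0,"roll":0}]}}

```text
time_s: 19.27
tool_pos: [398.6, 166.7, 181.6]
orientation: [1.873, 2.522, 0.001]
ft_force: [0.0, -0.0, -0.1]
finger_gap: 42.9
```

```bash
python3 - <<'E'
from h import *
st=get_state(); im=vision.read_camera("wrist"); cv2.imwrite("pics/w9.png",im[:,:,::-1])
im=vision.read_camera("scene"); cv2.imwrite("pics/s9.png",cv2.resize(im[190:380,350:510,::-1],None,fx=3,fy=3))
im=vision.read_camera("top"); cv2.imwrite("pics/t9.png",cv2.resize(im[150:320,170:330,::-1],None,fx=4,fy=3.5))
plan([503.8,288.2,189],106.8)
E
```

```text
t 19.43 pos [400.7 167.3 181.2] a 106.8 tilt 0.05 F [0.2 0.1 0. ] gap 42.5
roll -0.0003 dx 85.9 dy 133.7 dz -7.8
```

View pics/w9.png

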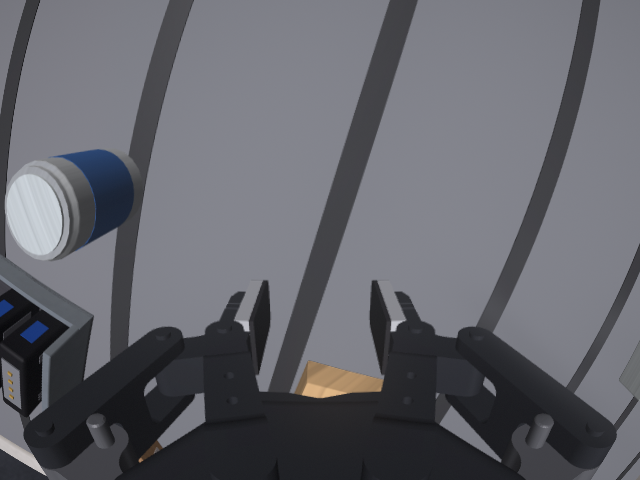

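View pics/t9.png

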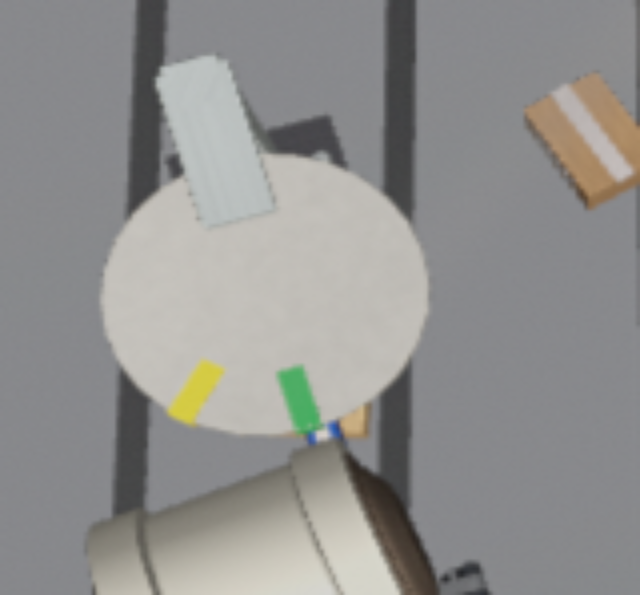

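```bash
python3 - <<'E'
from h import *
def P(n,p,z,k,off): return at_z(n,(p[0]/k+off[0],p[1]/k+off[1]),z)[:2]
def ang(a,b): v=b-a; return np.degrees(np.arctan2(v[1],v[0])).round(2),np.hypot(*v).round(1),a.round(1),b.round(1)
t=lambda p,z:P("top",p,z,5,(340,200)); s=lambda p,z:P("scene",p,z,4.2,(120,190))
print("front rim top",ang(t((690,412),30),t((35,315),30)))
print("rear rim top",ang(t((715,215),30),t((285,143),30)))
print("wall top edge inner?",ang(t((50,315),85),t((90,85),85)))
print("stop back top",ang(t((558,382),85),t((580,180),85)),"front edge",ang(t((540,382),85),t((565,178),85)))
print("scene front.. rear rim", ang(s((38,222),30),s((615,480),30)))
print("scene stop top face edge(pack side)",ang(s((298,142),85)*0+s((283,78),85),s((168,215),85)))
im=vision.read_camera("top"); cv2.imwrite("pics/t10.png",im[:,:,::-1]); ims=vision.read_camera("scene"); cv2.imwrite("pics/s10.png",ims[:,:,::-1])
cv2.imwrite("pics/t10z.png",cv2.resize(im[210:290,340:490,::-1],None,fx=5.3,fy=5.3,interpolation=cv2.INTER_CUBIC))
cv2.imwrite("pics/s10z.png",cv2.resize(ims[190:310,120:310,::-1],None,fx=4.2,fy=4.2,interpolation=cv2.INTER_CUBIC))
E
```

```text
front rim top (np.float64(81.06), np.float64(353.5), array([ 514.7, -382.6]), array([569.6, -33.4]))
rear rim top (np.float64(79.79), np.float64(235.6), array([ 621.8, -403.6]), array([ 663.5, -171.7]))
wall top edge inner? (np.float64(-10.85), np.float64(124.3), array([561.3, -38.1]), array([683.4, -61.5]))
stop back top (np.float64(-9.52), np.float64(107.3), array([ 524.6, -298.3]), array([ 630.4, -316.1])) front edge (np.float64(-10.2), np.float64(108.6), array([ 524.7, -289.1]), array([ 631.6, -308.3]))
scene front.. rear rim (np.float64(80.84), np.float64(344.9), array([ 627.8, -399.5]), array([682.7, -59. ]))
scene stop top face edge(pack side) (np.float64(-11.99), np.float64(97.9), array([ 538.1, -289.6]), array([ 633.9, -309.9]))
```

View pics/t10z.png

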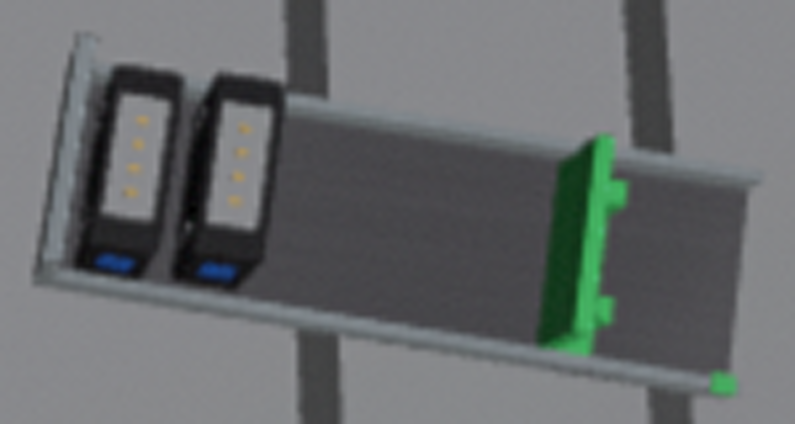

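View pics/s10z.png

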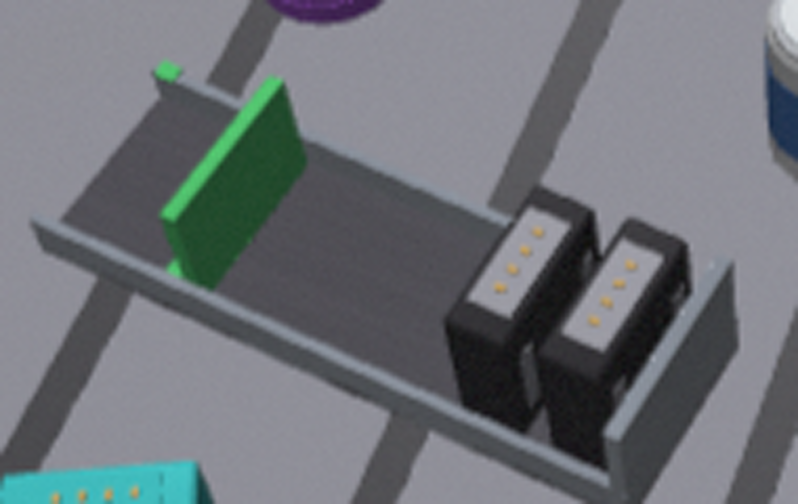

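Call:
{"op": "step_arm", "data": {"rows": [{"grip":1,"dx":0,"dy":-0.02,"dz":-0.01,"roll":0.1},{"grip":1,"dx":0,"dy":0,"dz":-0.01,"roll":0.17},{"grip":1,"dx":0,"dy":0,"dz":0,"roll":0.17},{"grip":1,"dx":0,"dy":0,"dz":0,"roll":0.17},{"grip":1,"dx":0,"dy":0,"dz":0,"roll":0.17},{"grip":1,"dx":0,"dy":0,"dz":0,"roll":0.17},{"grip":1,"dx":0,"dy":0,"dz":0,"roll":0.17},{"grip":1,"dx":0,"dy":0,"dz":0,"roll":0.17},{"grip":1,"dx":0,"dy":0,"dz":0,"roll":0.17},{"grip":1,"dx":0,"dy":0,"dz":0,"roll":0.17},{"grip":1,"dx":0,"dy":0,"dz":0,"roll":0.17},{"grip":1,"dx":0,"dy":0,"dz":0,"roll":0.17},{"grip":1,"dx":0,"dy":0,"dz":0,"roll":0.07},{"grip":1,"dx":0,"dy":0,"dz":0,"roll":0}], "grip_force": 40}}

```text
time_s: 21.28
tool_pos: [381.4, 161.5, 200.7]
orientation: [3.129, -0.276, -0.001]
ft_force: [-0.1, -0.5, -0.8]
finger_gap: -0.0
```

```bash
python3 - <<'E'
from h import *
plan([577.6,-339.7,160],-10); print(get_state()['joints'])
E
```

```text
t 21.27 pos [381.4 161.5 200.7] a -10.1 tilt 0.04 F [-0.1 -0.5 -0.8] gap -0.0
roll -0.0013 dx 280.2 dy 459.5 dz 40.7
[ 4.00524082e-01 -2.50116683e-01 -2.40675875e-01  1.58091882e+00
 -2.80768677e-05  2.14715340e+00]
```

Call:
{"op": "step_arm", "data": {"rows": [{"grip":1,"dx":0.0255,"dy":0.0418,"dz":0,"roll":0},{"grip":1,"dx":0.0255,"dy":0.0418,"dz":0,"roll":0},{"grip":1,"dx":0.0255,"dy":0.0418,"dz":0,"roll":0},{"grip":1,"dx":0.0255,"dy":0.0418,"dz":0,"roll":0},{"grip":1,"dx":0.0255,"dy":0.0418,"dz":0,"roll":0},{"grip":1,"dx":0.0255,"dy":0.0418,"dz":0,"roll":0},{"grip":1,"dx":0.0255,"dy":0.0418,"dz":0,"roll":0},{"grip":1,"dx":0.0255,"dy":0.0418,"dz":0,"roll":0},{"grip":1,"dx":0.0255,"dy":0.0418,"dz":0.01,"roll":0},{"grip":1,"dx":0.0255,"dy":0.0418,"dz":0.015,"roll":0},{"grip":1,"dx":0.0255,"dy":0.0418,"dz":0.015,"roll":0},{"grip":1,"dx":0,"dy":0,"dz":0,"roll":0},{"grip":1,"dx":0,"dy":0,"dz":0,"roll":0}]}}

```text
time_s: 22.9
tool_pos: [576.4, -340.4, 160.4]
orientation: [-3.129, 0.275, 0.001]
ft_force: [-0.5, 0.6, 0.6]
finger_gap: 0.1
```

```bash
python3 - <<'E'
from h import *
st=get_state(); im=vision.read_camera("wrist"); cv2.imwrite("pics/w11.png",im[:,:,::-1])
im=vision.read_camera("scene"); cv2.imwrite("pics/s11.png",cv2.resize(im[130:380,100:510,::-1],None,fx=1.9,fy=1.9))
plan([577.6,-339.7,78],-10)
E
```

```text
t 23.0 pos [ 576.6 -339.8  161.8] a -10.0 tilt 0.05 F [ 0.6 -0.5  0.7] gap 0.1
roll -0.0003 dx 0.9 dy -0.3 dz 83.8
```

View pics/w11.png

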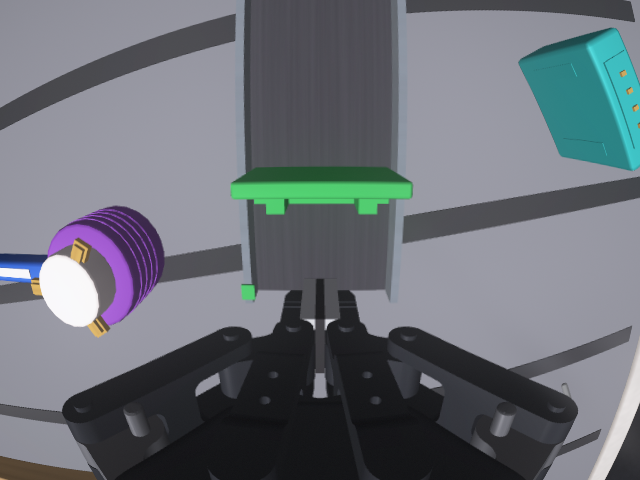

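View pics/s11.png

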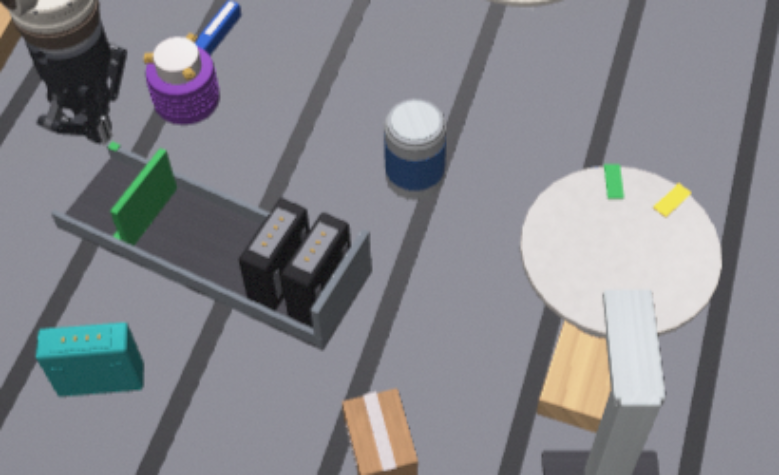

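```bash
python3 - <<'E'
from h import *
st=get_state()
u=np.array([np.cos(np.radians(80)),np.sin(np.radians(80))])
for px,z in(((322,197),85),((322,184),85)):
    p=at_z("wrist",px,z,st); print(p.round(1),"ahead of TCP along push",((p[:2]-st['tool_pos'][:2])@u).round(1))
E
```

```text
[ 583.8 -306.2   85. ] ahead of TCP along push 34.4
[ 585.  -299.2   85. ] ahead of TCP along push 41.4
```

Call:
{"op": "step_arm", "data": {"rows": [{"grip":1,"dx":0.0,"dy":0,"dz":0.03,"roll":0},{"grip":1,"dx":0,"dy":0,"dz":0.03,"roll":0},{"grip":1,"dx":0,"dy":0,"dz":0.0238,"roll":0},{"grip":1,"dx":0,"dy":-0.008,"dz":0,"roll":0},{"grip":1,"dx":0,"dy":-0.008,"dz":0,"roll":0},{"grip":1,"dx":0,"dy":-0.006,"dz":0,"roll":0},{"grip":1,"dx":0,"dy":-0.005,"dz":0,"roll":0},{"grip":1,"dx":0,"dy":-0.008,"dz":0,"roll":0},{"grip":1,"dx":0,"dy":-0.008,"dz":0,"roll":0}]}}

```text
time_s: 24.12
tool_pos: [584.1, -297.9, 77.4]
orientation: [3.129, -0.277, 0.001]
ft_force: [-0.2, -2.1, 1.5]
finger_gap: -0.2
```

```bash
python3 - <<'E'
from h import *
st=get_state(); im=vision.read_camera("wrist"); cv2.imwrite("pics/w12.png",im[:,:,::-1])
plan([612.2,-143.6,78],-10)
E
```

```text
t 24.18 pos [ 584.3 -296.9   77.3] a -10.1 tilt 0.02 F [ 0.1 -0.8  0.3] gap 0.3
roll -0.0012 dx 0.9 dy -155.8 dz -0.7
```

View pics/w12.png

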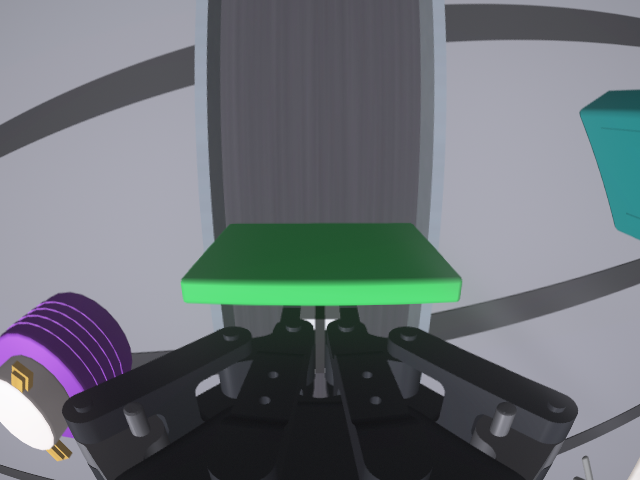

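Call:
{"op": "step_arm", "data": {"rows": [{"grip":1,"dx":0,"dy":-0.01,"dz":0,"roll":0},{"grip":1,"dx":0,"dy":-0.01,"dz":0,"roll":0},{"grip":1,"dx":0,"dy":-0.01,"dz":0,"roll":0},{"grip":1,"dx":0,"dy":-0.01,"dz":0,"roll":0},{"grip":1,"dx":0,"dy":-0.01,"dz":0,"roll":0},{"grip":1,"dx":0,"dy":-0.01,"dz":0,"roll":0},{"grip":1,"dx":0,"dy":-0.01,"dz":0,"roll":0},{"grip":1,"dx":0,"dy":-0.01,"dz":0,"roll":0},{"grip":1,"dx":0,"dy":-0.008,"dz":0,"roll":0},{"grip":1,"dx":0,"dy":-0.008,"dz":0,"roll":0},{"grip":1,"dx":0,"dy":-0.008,"dz":0,"roll":0},{"grip":1,"dx":0,"dy":-0.008,"dz":0,"roll":0},{"grip":1,"dx":0,"dy":-0.005,"dz":0,"roll":0}]}}

```text
time_s: 25.8
tool_pos: [604.6, -182.4, 77.1]
orientation: [-3.129, 0.276, 0.0]
ft_force: [-1.7, -3.0, -0.3]
finger_gap: 0.2
```

```bash
python3 - <<'E'
from h import *
st=get_state(); im=vision.read_camera("wrist"); cv2.imwrite("pics/w13.png",im[:,:,::-1])
plan([612.2,-143.6,78],-10)
E
```

```text
t 25.85 pos [ 604.7 -182.    77.1] a -10.1 tilt 0.03 F [-0.1  0.3  0.1] gap -0.1
roll -0.0012 dx 0.7 dy -39.1 dz -0.9
```

View pics/w13.png

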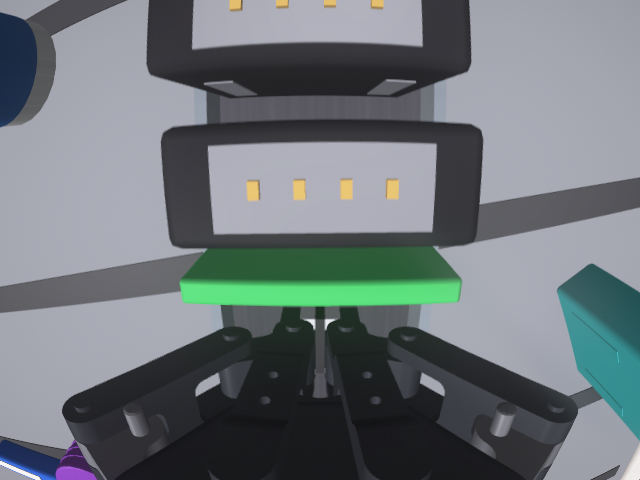

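Call:
{"op": "step_arm", "data": {"rows": [{"grip":1,"dx":0,"dy":-0.004,"dz":0,"roll":0},{"grip":1,"dx":0,"dy":-0.004,"dz":0,"roll":0},{"grip":1,"dx":0,"dy":-0.004,"dz":0,"roll":0},{"grip":1,"dx":0,"dy":-0.004,"dz":0,"roll":0},{"grip":1,"dx":0,"dy":-0.004,"dz":0,"roll":0},{"grip":1,"dx":0,"dy":-0.004,"dz":0,"roll":0}]}}

```text
time_s: 26.6
tool_pos: [608.8, -159.3, 77.2]
orientation: [3.129, -0.277, 0.0]
ft_force: [-0.6, -4.1, -2.1]
finger_gap: -0.2
```

Call:
{"op": "step_arm", "data": {"rows": [{"grip":1,"dx":0,"dy":-0.003,"dz":0,"roll":0},{"grip":1,"dx":0,"dy":-0.003,"dz":0,"roll":0}]}}

```text
time_s: 26.85
tool_pos: [609.8, -153.3, 77.2]
orientation: [3.129, -0.277, -0.0]
ft_force: [-1.0, -4.0, -1.0]
finger_gap: 0.3
```

```bash
python3 - <<'E'
from h import *
st=get_state(); im=vision.read_camera("wrist"); cv2.imwrite("pics/w14.png",im[:,:,::-1])
plan([612.2,-143.6,78],-10)
E
```

```text
t 26.9 pos [ 609.9 -153.    77.2] a -10.1 tilt 0.0 F [-1.2 -2.7 -1.4] gap 0.1
roll -0.0016 dx 0.7 dy -9.7 dz -0.8
```

View pics/w14.png

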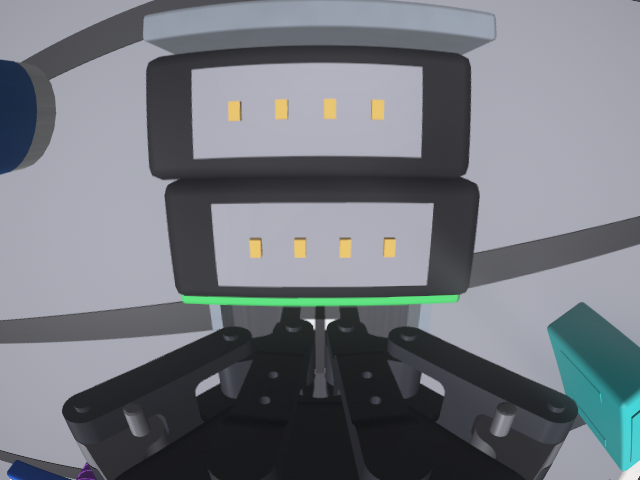

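Call:
{"op": "step_arm", "data": {"rows": [{"grip":1,"dx":0,"dy":-0.002,"dz":0,"roll":0},{"grip":1,"dx":0,"dy":-0.002,"dz":0,"roll":0}]}}

```text
time_s: 27.15
tool_pos: [610.4, -150.0, 77.2]
orientation: [3.128, -0.277, -0.0]
ft_force: [-1.7, -6.2, -1.8]
finger_gap: -0.3
```

Call:
{"op": "step_arm", "data": {"rows": [{"grip":1,"dx":0,"dy":-0.0015,"dz":0,"roll":0},{"grip":1,"dx":0,"dy":-0.0015,"dz":0,"roll":0}]}}

```text
time_s: 27.4
tool_pos: [610.9, -147.0, 77.2]
orientation: [3.128, -0.277, -0.0]
ft_force: [-1.5, -5.4, -2.0]
finger_gap: 0.2
```

Call:
{"op": "step_arm", "data": {"rows": [{"grip":1,"dx":0,"dy":-0.001,"dz":0,"roll":0},{"grip":1,"dx":0,"dy":-0.001,"dz":0,"roll":0}]}}

```text
time_s: 27.65
tool_pos: [611.2, -145.1, 77.2]
orientation: [3.128, -0.277, -0.0]
ft_force: [-1.1, -6.1, -1.8]
finger_gap: 0.2
```

Call:
{"op": "step_arm", "data": {"rows": [{"grip":1,"dx":0,"dy":-0.001,"dz":0,"roll":0},{"grip":1,"dx":0,"dy":-0.001,"dz":0,"roll":0}]}}

```text
time_s: 27.9
tool_pos: [611.4, -144.2, 77.2]
orientation: [3.126, -0.278, -0.001]
ft_force: [-3.0, -14.7, -0.9]
finger_gap: -0.1
```

Call:
{"op": "step_arm", "data": {"rows": [{"grip":1,"dx":0,"dy":-0.001,"dz":0,"roll":0},{"grip":1,"dx":0,"dy":-0.001,"dz":0,"roll":0}]}}

```text
time_s: 28.15
tool_pos: [611.4, -144.1, 77.3]
orientation: [3.122, -0.28, -0.001]
ft_force: [-4.9, -25.1, -1.1]
finger_gap: -0.2
```

```bash
python3 - <<'E'
from h import *
st=get_state(); im=vision.read_camera("wrist"); cv2.imwrite("pics/w15.png",im[:,:,::-1])
plan([612.2,-143.6,78],-10)
E
```

```text
t 28.2 pos [ 611.4 -144.1   77.2] a -10.3 tilt 0.39 F [ -5.6 -22.8  -1.8] gap 0.1
roll -0.0047 dx 0.7 dy -0.7 dz -0.8
```

View pics/w15.png

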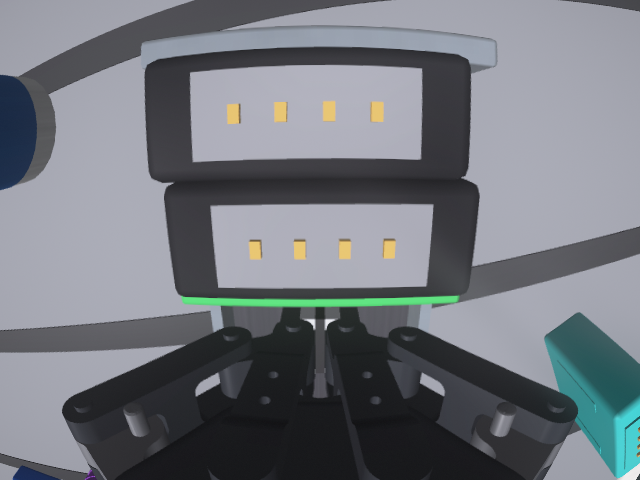

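Call:
{"op": "step_arm", "data": {"rows": [{"grip":1,"dx":0,"dy":0.002,"dz":0,"roll":0},{"grip":1,"dx":0,"dy":0.004,"dz":0,"roll":0},{"grip":1,"dx":0,"dy":0.02,"dz":0,"roll":0},{"grip":1,"dx":0,"dy":0.03,"dz":0,"roll":0},{"grip":1,"dx":0,"dy":0,"dz":-0.03,"roll":0},{"grip":1,"dx":0,"dy":0,"dz":-0.04,"roll":0},{"grip":1,"dx":0,"dy":0,"dz":-0.04,"roll":0},{"grip":1,"dx":-0.04,"dy":0,"dz":-0.02,"roll":0},{"grip":1,"dx":-0.05,"dy":0,"dz":0,"roll":0},{"grip":1,"dx":-0.05,"dy":0,"dz":0,"roll":0},{"grip":1,"dx":-0.04,"dy":0,"dz":0,"roll":0},{"grip":1,"dx":0,"dy":0,"dz":0,"roll":0}]}}

```text
time_s: 29.7
tool_pos: [423.3, -164.3, 208.2]
orientation: [3.129, -0.278, 0.003]
ft_force: [0.5, -0.2, 0.8]
finger_gap: -0.1
```

```bash
python3 - <<'E'
from h import *
plan([612.2,-143.6,78],-10)
a=vision.read_camera("scene"); cv2.imwrite("pics/s16.png",cv2.resize(a[170:400,110:510,::-1],None,fx=2,fy=2))
b=vision.read_camera("top"); cv2.imwrite("pics/t16.png",cv2.resize(b[140:340,180:490,::-1],None,fx=2.5,fy=2.5))
E
```

```text
t 29.7 pos [ 423.3 -164.3  208.2] a -10.1 tilt 0.1 F [ 0.5 -0.2  0.8] gap -0.1
roll -0.0024 dx 182.5 dy -53.2 dz 130.2
```

View pics/s16.png

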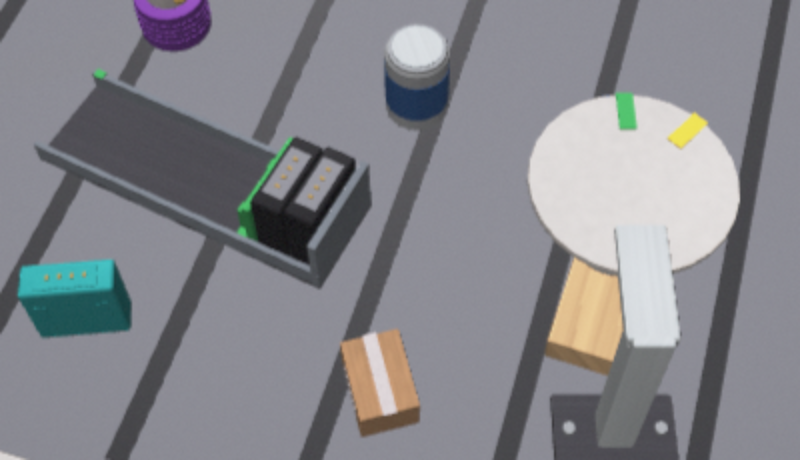

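View pics/t16.png

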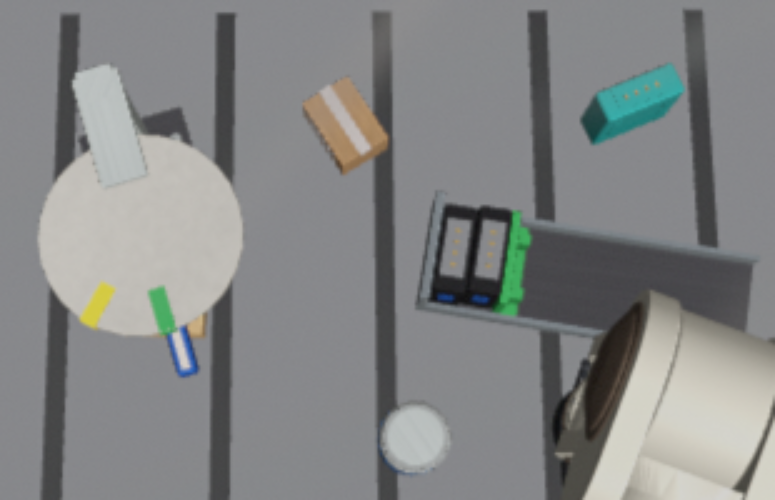

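```bash
python3 - <<'E'
from h import *
im=vision.read_camera("top"); hsv=cv2.cvtColor(im,cv2.COLOR_RGB2HSV); H,S,V=[hsv[...,i].astype(int) for i in range(3)]
m=np.zeros(H.shape,bool); m[255:300,235:270]=1; b=m&(H>105)&(H<125)&(S>120); ys,xs=np.nonzero(b)
P=np.array([at_z("top",(x,y),185)[:2] for x,y in zip(xs,ys)])
c=np.array([609.3,233.1]); v=P-c; r=np.hypot(*v.T); print("max r",r.max().round(1),"az outer",np.degrees(np.arctan2(v[:,1],v[:,0]))[r>112].mean()%360,len(P))
sc=vision.read_camera("wrist"); st=get_state(); print(st['time_s'],st['ft_force'].round(1),abs(st['qvel']).max())
E
```

```text
max r 130.5 az outer 198.19846484017793 75
29.9 [ 0.4 -0.9  0. ] 0.013572838945023128
```

```bash
python3 -c "
from workcell import job_done; print(job_done())"
```

```text
the job is handed in; nothing more can be done
None
```

The lamp hangs locked in the mount, let go, with its handle under the green mark. The two battery packs stand snug against the end wall. I handed the job in at about 30 s of the 72 s allowed; `job_done` gives no verdict.

**Lamp:** The moves could only turn the tool about its own axis, so I could not lean the gripper. I held the handle with the gripper upright near its outer end, about 121 mm from the axis, after an empty trial lift there cleared the hood without contact. The lamp then went in, twisted 45° and dropped into its pockets with no contact force. The last 0.6 mm of lowering took the lamp's weight off the gripper.

**Packs:** I pushed the stop until the force rose from 6 N to about 25 N and the motion stalled, then backed off and moved the arm clear.

**Last checks:**
- **Handle direction:** it measured 198°, against about 197° for the green mark. The estimates of the mark's direction varied by roughly 1 to 2°.
- **Handle end:** it measured 130.5 mm from the mount axis at the expected locked height (130 mm expected). Tilt and pocket height were not measured any other way, because the hood hides the lugs.
- **Packs and stop:** the packs look upright and touch each other, the wall and the stop. I did not measure the stop's travel as a number.
- **Bystanders and arm:** the tin, offcut and box of screws look unmoved in the pictures. The arm was touching nothing.

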